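Clamp the re-faced sanding block in the bench press

TASK

The sanding block has just had its new face glued on and must go into the bench bonding press to cure: lay it flat, new face up, on the press bed under the platen, lengthwise between the side guides and right up to the back stop. Then pump the hand lever through full strokes - all the way down to its stop, and let it spring all the way back up each time - until the sprung platen is clamped firmly down on the block, and leave the lever up at rest. Do not knock or shift the spray can, the clear bottle or the roll of masking tape.

Things in the scene. Friction and masses are not known exactly. Their poses are not given: they have to be found in the camera images.
- block_center (a point): sanding block, a plain dark block with a brick-red upper face, 62 x 115 x 30 mm, about 0.15 kg, loose on the table. The point is its centre, 15 mm above its underside; x axis: the 62 mm width, y axis: the 115 mm length, z: up out of the red face. At the start its +y end is the one nearer the robot; a can or bottle stands beside it and another beyond its far end
- press: grey bench press with a ratchet ram, fixed to the table. Origin on the table top straight below the ram axis; x axis: from its open front to the column at the back, y: to the side where the lever sticks out, z: up. Foot plate 10 mm high, from x -80 to +105 mm and y -85 to +85 mm; column behind x +72 mm
- platen_face (a point): centre of the underside of the sprung aluminium platen, 74 mm (along the press x) by 70 mm, 10 mm thick, guided on two pins under the ram's foot plate. At the start it hangs 20 to 58 mm above the place where the top of the block will be
- ram (a joint): travel of the ram in m, 0 fully up, growing as it comes down (at most 0.082). A ratchet: each full lever stroke brings it down about 12 mm (the first one 10 to 20 mm) and a catch keeps it from going up; a part stroke may be lost. The platen meets the block at about 0.058. No release is needed
- platen (a joint): how far the platen is pushed up against its springs in m: 0 while it hangs free, growing once it presses on the block (about 10 N plus 1.6 N per mm, end of travel 0.020). Firmly clamped is more than 0.004 with the lever back up. Three to five full strokes are needed
- lever (a joint): hand lever angle in rad: 0 at rest (up, held by its return spring), 0.6 at the bottom stop; grows as the grip is pressed down. It springs back by itself when let go. Pressing at the grip takes about 3 to 6 N on a free stroke and up to about 16 N when the platen is being squeezed on the block
- lever_grip (a point): middle of the black round rubber grip, 25 mm thick and 100 mm long, 168 mm from the lever pivot; moves with the lever. At rest the lever slopes upward away from the press by 0.40 rad (grip about 277 mm above the table), at the bottom stop it slopes downward by 0.20 rad (grip about 179 mm above the table)
- lever_pivot (a point): lever pivot in the fixed press head, 8 mm to the -y side of the ram axis, 212 mm above the table; the lever turns in the press's y-z plane. The head overhangs the bed: its front cheek is at press x -42 mm, y -42 to +42 mm, 158 to 238 mm above the table, so the block goes in from the front with the tool leaning back
- can_center (a point): spray can, 67 mm thick and 205 mm tall, standing; the point is on its axis 100 mm above the table. Leave it alone
- bottle_center (a point): clear dosing bottle, body 93 mm thick up to 125 mm high, then a narrow neck with a cap (46 mm thick at most), 255 mm tall in all, standing; the point is on its axis 127 mm above the table. Leave it alone
- tape_center (a point): roll of masking tape lying flat, 105 mm wide and 25 mm high; the point is its centre. Leave it alone
- press_bed (a point): point on top of the steel bed on the ram axis, 22 mm above the table; axes as the press's. The bed runs from x -25 to +70 mm. Side guides on it, 10 mm high, inner faces at y -34 and +34 mm behind x +2 mm, with flared lead-ins from x -19 mm; face of the back stop at x +60.5 mm. The block is home with its length along x and its centre near x +2, y 0 mm

How it is judged:
On the way, in this order (a step that is already met when the one before it is completed fails the run):
1. the sanding block lies flat on the press bed under the platen, square between the side guides and up to the back stop, with the lever still at rest (x of block_center in the frame of press between -0.012 and 0.007 m and y of block_center in the frame of press between -0.008 and 0.008 m and z of block_center in the frame of press between 0.031 and 0.043 m and angle between the y axis of block_center and the x axis of press, either way round below 0.12 rad and angle between block_center's own z axis and vertical below 0.1 rad and value of joint lever below 0.06 rad), for 0.2 s.
2. first full stroke: lever down to its bottom stop (value of joint lever above 0.53 rad), for 0.02 s.
3. lever back up at rest after the first stroke (value of joint lever below 0.06 rad), for 0.02 s.
4. second full stroke: lever down to its bottom stop (value of joint lever above 0.53 rad), for 0.02 s.
5. lever back up at rest after the second stroke (value of joint lever below 0.06 rad), for 0.02 s.
6. third full stroke: lever down to its bottom stop (value of joint lever above 0.53 rad), for 0.02 s.
At the end, for the whole second after the job is handed in: The block lies flat and square on the press bed (centre within 12 mm in front of and 7 mm behind the ram axis, within 8 mm sideways, turned less than 0.12 rad), the platen presses on it with its springs compressed more than 4 mm, and the lever is back up (less than 0.06 rad) and still (all of step 1 and value of joint platen above 0.004 m and velocity of joint lever below 0.05 rad/s); the robot touches nothing.
It fails at once if the spray can is shifted or tipped by more than 20 mm (distance of can_center from where it was at the start of the episode above 0.02 m).
It fails at once if the bottle is shifted or tipped by more than 20 mm (distance of bottle_center from where it was at the start of the episode above 0.02 m).
It fails at once if the tape roll is shifted or tipped by more than 20 mm (distance of tape_center from where it was at the start of the episode above 0.02 m).
It also fails if it takes over 72 s, if anything falls off the work surface, if the arm or the gripper's body presses on something with over 40 N, if the wrist force passes 120 N, or if a joint passes its speed limit or range.

ROBOT

A 6-joint arm with a two-finger parallel gripper is mounted at the origin on a cart in front of the work surface, level with it; the furniture and walls round the work are solid. World frame = base frame: x ahead of the robot, y to its left, z up, the work surface at z = 0. Lengths are in m, angles in rad, forces in N, time in s.
With the tool pointing down it reaches from about 0.3 to 1 m from the base axis. Payload 5.1 kg.
Tool frame: the origin (TCP) lies on the centre line of the jaws, within the pads' length; the fingertips stand 22 mm ahead of it and the grasp point (between the pads) lies 3 mm ahead of it (manip.tips_ahead is the distance from the TCP to the fingertips, in m); z points along the fingers, y is the direction in which the jaws open and shut (so a half turn about z gives the same grasp; the last joint's range is limited). The gripper opens to 95 mm and grips with 3 to 60 N. Pads are 20 mm wide; open, the fingers measure 119 mm over their backs; the gripper's body (75 mm by 180 mm) begins 59 mm behind the grasp point.
Start: joints at [-1.427, 0.124, 1.65, -0, 1.367, -0.083], TCP at [0.146, -0.633, 0.237] pointing down, gripper open.
Joint ranges: [-2.61, 2.61], [-1.02, 2.33], [0.03, 2.71], [-1.35, 4.49], [0.32, 2.68], [-2.91, 2.91]. Speed limits (rad/s): [2.57, 2.57, 3.14, 3.14, 3.14, 3.14].

INTERFACE

Orientations are given as a 3x3 rotation matrix whose columns are the frame's x, y, z axes.
In Python, from workcell import sensors, eyes, manip gives the robot as it stands.
- The arm moves only by the shell command python3 -m pendant 'ROWS'. ROWS is text: rows parted by semicolons, each of 7 numbers parted by spaces: the opening, from 0 (shut) to 1 (fully open), then the shift along the tool's x, y, z in m, then the turn, a rotation vector about the tool's x, y, z in rad. A call has 1 to 5 rows; each row is the pose to reach, as a shift and turn from the pose measured when the call began, along the tool's axes at that moment; what a row does not reach only later rows make up. A row lasts 1/10 s, in which the tool goes at most 50 mm and 8.59 degrees, less where a joint would pass 70% of its speed; a pose out of reach is approached as far as the arm can. A call with a gripper value outside its range is refused whole. The fingers move at their own pace and stop on an object; the grip force is fixed at half the most. Time passes only in rows, so rows that repeat a pose let the fingers close. It gives the time, the measured TCP pose, the force and the opening at its end, in the units of the state.
- sensors.get_obs(): the state, without advancing time (a new reading comes with each control period).
- eyes.read_camera(name): name is "scene" or "top"; returns a dict with "pixels" (420x560x3 uint8, red, green, blue), "depth" (420x560 float32, m along the optical axis (not along the pixel's ray), 0 where there is no reading), "mtx" (3x3 intrinsics, pixels), "pose" (4x4, takes a point from camera to world coordinates). Camera axes: x right, y up, looking along -z (the intrinsics and any distortion apply to the point x, -y, -z); pixel columns grow to the right and rows downward; lengths in m; the calibration is good to about 2 mm. A picture is of the moment at which its call begins.
- manip.sign_off(): hands the job in, once; it reports no verdict.
The state is a dict: "clock": time; "joints": joint angles; "joint_vel": joint speeds; "tau": joint torques, N m; "ee_pos": TCP position; "tool_rot": TCP orientation; "force": force on the tool from outside, world axes, zero at the start; "wrist_torque": the same for the moment, N m; "opening": finger opening in m.
Only numpy, scipy, OpenCV 4.12 (cv2) and the standard library are available. Lean on these libraries where they do the work, as an engineer would, in place of code of your own. Each camera call takes 0.05 s, during which the arm holds its last target.

## Working session

There is one attempt and no reset: what is moved stays moved. The work goes in short steps, Python scripts to look and compute and a shell command to move; the robot and the scene stay as the last step left them, time stands still between calls to the robot, and variables do not carry over. Pictures are saved under pics/ and viewed, and the job is handed in when it is done.

```bash
mkdir -p pics; ls
cat > h.py <<'E'
import numpy as np, cv2
from workcell import sensors, eyes, manip
def snap(name,tag):
    c=eyes.read_camera(name)
    cv2.imwrite(f'pics/{tag}.png',c['pixels'][:,:,::-1])
    np.savez(f'pics/{tag}.npz',**c)
    return c
def load(tag): return dict(np.load(f'pics/{tag}.npz'))
def pts(c):
    d=c['depth'];h,w=d.shape
    v,u=np.mgrid[:h,:w]
    K=c['mtx']
    x=(u-K[0,2])/K[0,0]*d; y=(v-K[1,2])/K[1,1]*d
    P=np.stack([x,-y,-d],-1)
    return P@c['pose'][:3,:3].T+c['pose'][:3,3]
E
python3 - <<'E'
from h import *
for n in ('scene','top'):
    c=snap(n,n+'0'); print(n,c['mtx'].round(1).tolist(),c['pose'].round(3).tolist(),[k for k in c])
o=sensors.get_obs(); print(o); print(manip.tips_ahead)
E
```

```text
pics
scene [[501.7, 0.0, 274.8], [0.0, 501.7, 208.3], [0.0, 0.0, 1.0]] [[-0.548, 0.521, -0.654, -0.431], [-0.836, -0.359, 0.414, 0.563], [-0.019, 0.774, 0.633, 1.128], [0.0, 0.0, 0.0, 1.0]] ['pixels', 'depth', 'mtx', 'pose']
top [[413.2, 0.0, 281.3], [0.0, 413.2, 210.4], [0.0, 0.0, 1.0]] [[-0.018, 0.991, -0.135, 0.39], [-0.998, -0.027, -0.062, -0.129], [-0.065, 0.134, 0.989, 1.378], [0.0, 0.0, 0.0, 1.0]] ['pixels', 'depth', 'mtx', 'pose']
{'clock': 0.1, 'joints': array([-1.42661392e+00,  1.24447455e-01,  1.65154972e+00, -3.90130411e-05,
        1.36747555e+00, -8.25804191e-02]), 'joint_vel': array([ 0.00085195, -0.00347598, -0.00121942,  0.00025574, -0.0005704 ,
       -0.0007148 ]), 'tau': array([ 2.65942535e-04, -4.18880975e+01, -3.61096144e+01,  7.76669732e-02,
        4.61748883e-02, -6.48630453e-05]), 'ee_pos': array([ 0.14603189, -0.63282857,  0.23549776]), 'tool_rot': array([[ 9.74397533e-01,  2.24831833e-01, -3.07948877e-04],
       [ 2.24832013e-01, -9.74395774e-01,  1.85507952e-03],
       [ 1.17016845e-04, -1.87682167e-03, -9.99998232e-01]]), 'force': array([-0.27756186,  1.01863134, -1.14553592]), 'wrist_torque': array([ 0.06653093,  0.00311557, -0.00595592]), 'opening': 0.09506493647121084}
0.022
```

View pics/scene0.png

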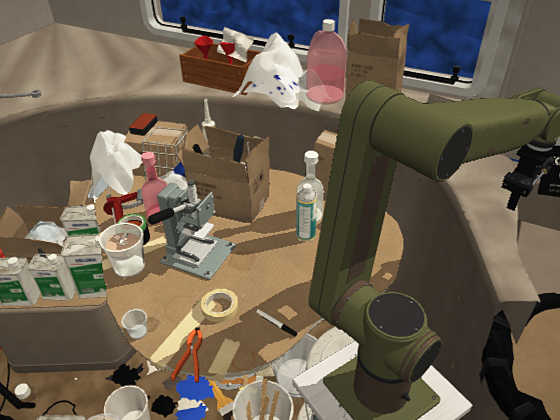

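View pics/top0.png

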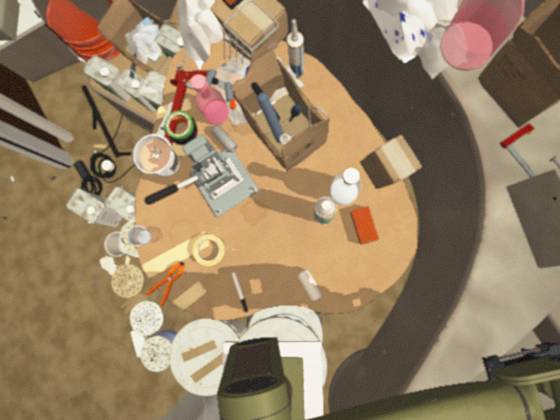

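Run:
```python
from h import *
c=load('top0');im=c['pixels'][:,:,::-1]
cv2.imwrite('pics/t0press.png',cv2.resize(im[120:230,130:270],None,fx=5.5,fy=5.5,interpolation=cv2.INTER_CUBIC))
cv2.imwrite('pics/t0block.png',cv2.resize(im[150:260,290:400],None,fx=5.3,fy=5.3,interpolation=cv2.INTER_CUBIC))
c=load('scene0');im=c['pixels'][:,:,::-1]
cv2.imwrite('pics/s0press.png',cv2.resize(im[160:290,110:270],None,fx=4.6,fy=4.6,interpolation=cv2.INTER_CUBIC))
c=load('top0')
P=pts(c)
for u,v in [(364,225),(324,205),(349,176),(346,190),(245,195),(208,249),(208,237),(163,192),(195,180),(250,230)]:
    print((u,v),P[v,u].round(3))
```

```text
(364, 225) [ 0.519 -0.312  0.028]
(324, 205) [ 0.562 -0.178  0.206]
(349, 176) [ 0.633 -0.247  0.257]
(346, 190) [ 0.614 -0.247  0.153]
(245, 195) [0.633 0.079 0.01 ]
(208, 249) [ 0.454  0.208 -0.002]
(208, 237) [0.492 0.201 0.027]
(163, 192) [0.599 0.264 0.286]
(195, 180) [0.639 0.187 0.243]
(250, 230) [0.514 0.064 0.001]
```

View pics/t0press.png

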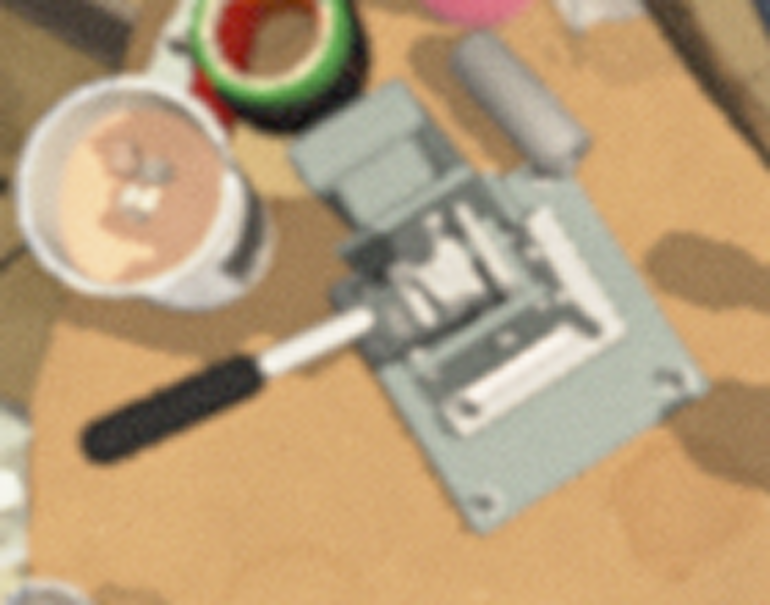

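View pics/t0block.png

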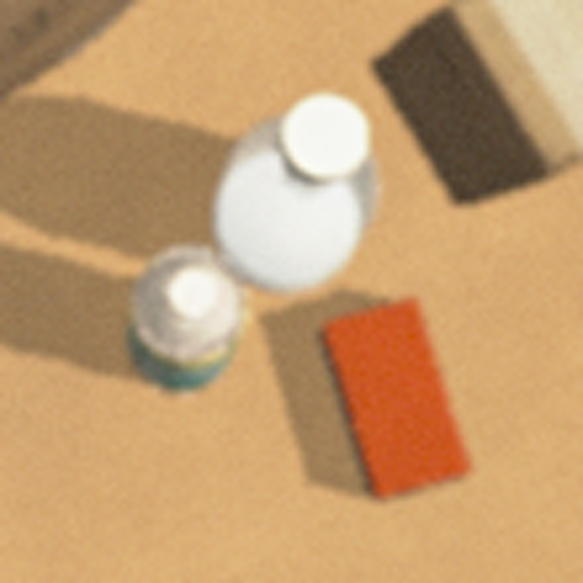

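View pics/s0press.png

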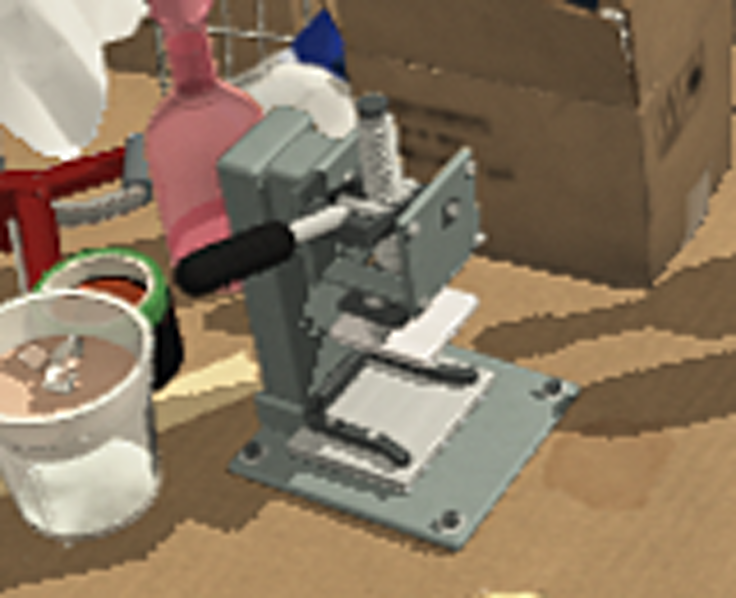

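```bash
cat >> h.py <<'E'
def ray(c,uv,z):
    uv=np.atleast_2d(uv).astype(float);K=c['mtx']
    d=np.stack([(uv[:,0]-K[0,2])/K[0,0],-(uv[:,1]-K[1,2])/K[1,1],-np.ones(len(uv))],-1)@c['pose'][:3,:3].T
    o=c['pose'][:3,3]; t=(z-o[2])/d[:,2]
    return o+t[:,None]*d
E
python3 - <<'E'
from h import *
c=load('top0');im=c['pixels']
P=pts(c)
hsv=cv2.cvtColor(im,cv2.COLOR_RGB2HSV)
H,S,V=[hsv[...,i].astype(int) for i in range(3)]
red=((H<9)|(H>174))&(S>170)&(V>100)
red[:180]=0;red[:,:300]=0;red[:,420:]=0
def big(m):
    cs,_=cv2.findContours(m.astype(np.uint8),cv2.RETR_EXTERNAL,cv2.CHAIN_APPROX_NONE)
    return max(cs,key=cv2.contourArea)
k=big(red)[:,0]
W=ray(c,k,0.030)
r=cv2.minAreaRect(W[:,:2].astype(np.float32)); print('block',r)
print(cv2.boxPoints(r).round(3).tolist())
# foot plate
fm=(S<70)&(P[...,2]<0.02)&(np.abs(np.arange(560)[None]-225)<45)&(np.abs(np.arange(420)[:,None]-180)<42)
dbg=im.copy();dbg[fm]=[255,0,0];dbg[red]=[0,0,255]
cv2.imwrite('pics/dbg.png',cv2.resize(dbg[110:260,130:410],None,fx=2.8,fy=2.8,interpolation=cv2.INTER_NEAREST)[:,:,::-1])
# tape
for nm,(u0,u1,v0,v1,z0,z1) in {'tape':(185,232,225,275,.018,.035),'can':(310,340,190,225,.19,.22),'cap':(335,365,160,190,.24,.27),'botshoulder':(325,365,165,210,.11,.16)}.items():
    q=P[v0:v1,u0:u1].reshape(-1,3);q=q[(q[:,2]>z0)&(q[:,2]<z1)]
    print(nm,len(q),cv2.minEnclosingCircle(q[:,:2].astype(np.float32)),q.min(0).round(3),q.max(0).round(3))
E
```

```text
block ((0.4700615406036377, -0.33532771468162537), (0.0, 0.0), 0.0)
[[0.4699999988079071, -0.33500000834465027], [0.4699999988079071, -0.33500000834465027], [0.4699999988079071, -0.33500000834465027], [0.4699999988079071, -0.33500000834465027]]
tape 409 ((0.45069679617881775, 0.20001932978630066), 0.05274205282330513) [0.4   0.148 0.018] [0.5   0.252 0.032]
can 80 ((0.5602007508277893, -0.18258990347385406), 0.016553469002246857) [ 0.547 -0.198  0.19 ] [ 0.574 -0.169  0.209]
cap 207 ((0.6355392336845398, -0.25200024247169495), 0.021893667057156563) [ 0.614 -0.272  0.24 ] [ 0.657 -0.231  0.261]
botshoulder 462 ((0.634628176689148, -0.25202494859695435), 0.04586813226342201) [ 0.59  -0.297  0.11 ] [ 0.676 -0.208  0.159]
```

View pics/dbg.png

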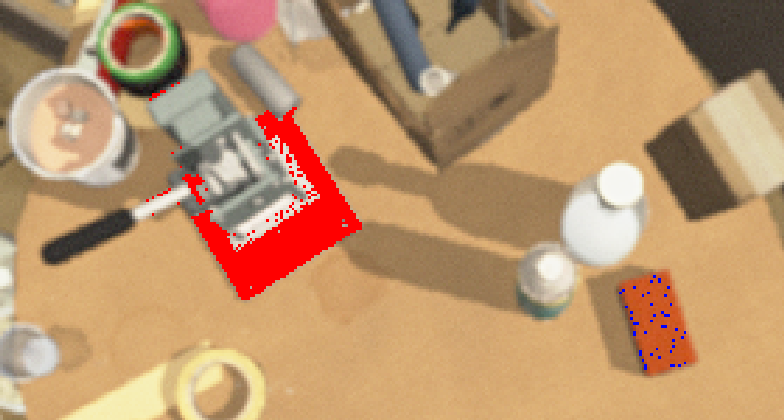

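Run:
```python
from h import *
c=load('top0');im=c['pixels']
P=pts(c)
hsv=cv2.cvtColor(im,cv2.COLOR_RGB2HSV)
print(hsv[225,364],hsv[240,340],hsv[225,385])
H,S,V=[hsv[...,i].astype(int) for i in range(3)]
I=im.astype(int)
red=(I[...,0]-I[...,1]>85)&(V>100)
red[:190]=0;red[:,:330]=0;red[:,400:]=0;red[260:]=0
def big(m):
    m=cv2.morphologyEx(m.astype(np.uint8),cv2.MORPH_CLOSE,np.ones((3,3)))
    cs,_=cv2.findContours(m,cv2.RETR_EXTERNAL,cv2.CHAIN_APPROX_NONE)
    return max(cs,key=cv2.contourArea)
k=big(red)[:,0]
W=ray(c,k,0.030)
r=cv2.minAreaRect(W[:,:2].astype(np.float32)); print('block',r)
print(cv2.boxPoints(r).round(3).tolist())
q=P[red];print('pca',q.mean(0),np.median(q[:,2]));
w,v=np.linalg.eigh(np.cov(q[:,:2].T));print(np.sqrt(w*12),v[:,1])
# foot plate edges
fm=(S<70)&(P[...,2]<0.02)&(np.abs(np.arange(560)[None]-225)<45)&(np.abs(np.arange(420)[:,None]-180)<42)
k=big(fm)[:,0].astype(float)
fr=np.array([257.5,190.5]);fl=np.array([217.5,216.5]);br=np.array([235.5,153])
def edge(a,b):
    d=(b-a)/np.linalg.norm(b-a);n=np.array([-d[1],d[0]])
    s=(k-a)@d;e=(k-a)@n;L=np.linalg.norm(b-a)
    m=(s>3)&(s<L-3)&(abs(e)<2.5)
    w=ray(c,k[m],0.010)[:,:2]
    l=cv2.fitLine(w.astype(np.float32),cv2.DIST_HUBER,0,.01,.01).ravel();return l,m.sum(),w
for a,b in ((fr,fl),(fr,br)):
    l,n,w=edge(a,b);print(l.round(4),n,np.degrees(np.arctan2(l[1],l[0])))
print(ray(c,[fr,fl,br],0.01).round(4))
```

```text
[  9 208 205] [ 17 117 218] [ 17 117 216]
block ((0.5210280418395996, -0.31364905834198), (0.1107984334230423, 0.05752918869256973), 14.373495101928711)
[[0.46000000834465027, -0.30000001192092896], [0.4749999940395355, -0.35499998927116394], [0.5820000171661377, -0.328000009059906], [0.5680000185966492, -0.2720000147819519]]
pca [ 0.52005543 -0.31311796  0.03365674] 0.031344145274631474
[0.06434233 0.11085196] [-0.9774904 -0.2109799]
[ 0.5254 -0.8508  0.6186  0.0828] 34 -58.303066
[0.8515 0.5244 0.7124 0.0731] 31 31.626577
[[0.6471 0.0363 0.01  ]
 [0.562  0.173  0.01  ]
 [0.7803 0.111  0.01  ]]
```

```bash
cat >> h.py <<'E'
def proj(c,X):
    X=np.atleast_2d(X);p=(X-c['pose'][:3,3])@c['pose'][:3,:3]
    K=c['mtx'];return np.stack([K[0,2]+K[0,0]*p[:,0]/-p[:,2],K[1,2]-K[1,1]*p[:,1]/-p[:,2]],-1)
TH=np.radians(31.66);EX=np.array([np.cos(TH),np.sin(TH),0]);EY=np.array([-np.sin(TH),np.cos(TH),0]);EZ=np.array([0,0,1.])
R=np.stack([EX,EY,EZ],1);O=np.array([0.672,0.1463,0])
def pw(p): return np.atleast_2d(p)@R.T+O
def overlay(c,tag,box,f,O2=None):
    im=cv2.resize(c['pixels'][box[1]:box[3],box[0]:box[2],::-1],None,fx=f,fy=f,interpolation=cv2.INTER_CUBIC)
    L=[([[-80,-85,10],[-80,85,10],[105,85,10],[105,-85,10]],(0,0,255)),
       ([[-42,-42,158],[-42,42,158],[-42,42,238],[-42,-42,238]],(0,255,0)),
       ([[-25,-34,22],[60.5,-34,22],[60.5,34,22],[-25,34,22]],(255,0,0)),
       ([[2,-34,32],[60.5,-34,32],[60.5,34,32],[2,34,32]],(255,0,255)),
       ([[0,-8,212],[0,-8+168*np.cos(.4),212+168*np.sin(.4)]],(0,255,255))]
    for l,col in L:
        q=(proj(c,pw(np.array(l)/1000))-[box[0],box[1]]+.5)*f
        cv2.polylines(im,[np.int32(q)],True,col,1,cv2.LINE_AA)
    cv2.imwrite(f'pics/{tag}.png',im)
E
python3 - <<'E'
from h import *
overlay(load('top0'),'ov_t',(130,120,270,230),5.5)
overlay(load('scene0'),'ov_s',(110,160,270,290),4.6)
c=load('top0');P=pts(c);q=(P-O)@R
def sel(lo,hi):
    m=np.all((q>lo)&(q<hi),-1);return q[m]
# cup, grip
g=sel([-.05,.09,.22],[.05,.25,.33]);print('grip',len(g),g.mean(0).round(3),g.min(0).round(3),g.max(0).round(3))
g=sel([-.2,.05,.03],[.2,.3,.5]);
g=g[(g[:,0]>.02)];print('cup',g.min(0).round(3),g.max(0).round(3))
g=sel([-.06,-.06,.14],[.12,.06,.4]);print('head',g.min(0).round(3),g.max(0).round(3))
E
```

```text
grip 341 [-0.003  0.143  0.286] [-0.014  0.09   0.256] [0.012 0.192 0.307]
cup [0.021 0.052 0.03 ] [0.2   0.201 0.235]
head [-0.046 -0.043  0.143] [0.105 0.06  0.295]
```

View pics/ov_t.png

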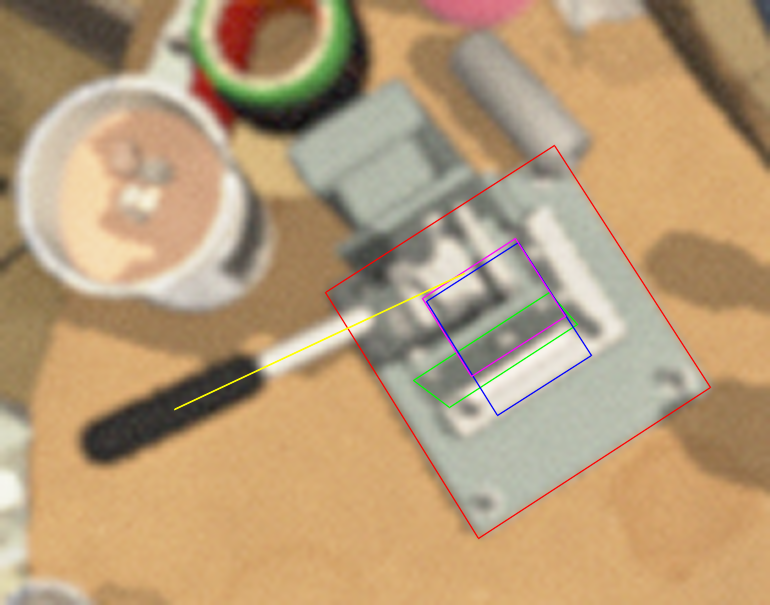

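View pics/ov_s.png

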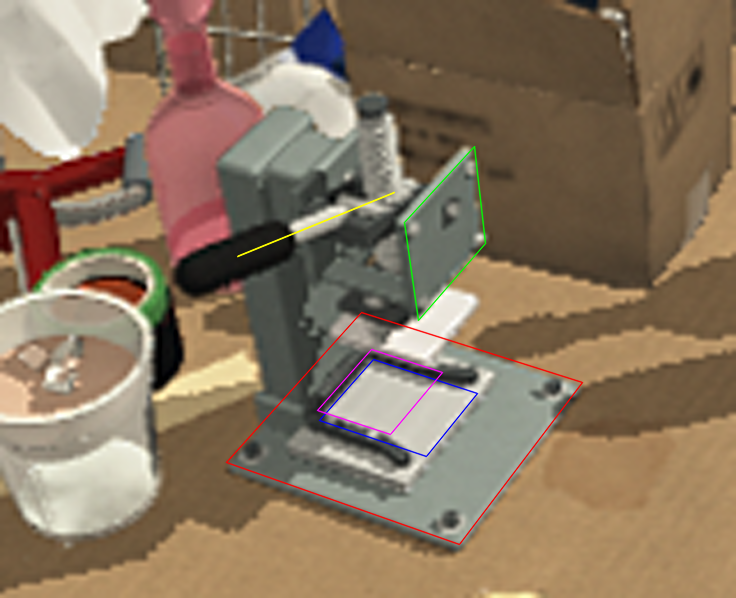

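Run:
```python
from h import *
for tag in ['top0']:
    c=load(tag);I=c['pixels'].astype(np.float32)
    D=cv2.GaussianBlur(I[...,0]-I[...,1],(0,0),.7)
    B=cv2.resize(D[190:260,330:400],None,fx=8,fy=8,interpolation=cv2.INTER_CUBIC)
    m=(B>85).astype(np.uint8)
    cs,_=cv2.findContours(m,cv2.RETR_EXTERNAL,cv2.CHAIN_APPROX_NONE)
    k=max(cs,key=cv2.contourArea)[:,0]
    uv=(k+.5)/8-.5+[330,190]
    W=ray(c,uv,.030)[:,:2].astype(np.float32)
    r=cv2.minAreaRect(W);print(r)
    M=cv2.moments(W.reshape(-1,1,2)); 
    cx,cy=M['m10']/M['m00'],M['m01']/M['m00']
    print(cx,cy,np.degrees(.5*np.arctan2(2*M['mu11'],M['mu20']-M['mu02'])))
```

```text
((0.5208027362823486, -0.3134797215461731), (0.11089307814836502, 0.05850059166550636), 14.826831817626953)
0.5208273685492447 -0.3136854196960884 14.911864552727494
```

```bash
cat >> h.py <<'E'
from scipy.spatial.transform import Rotation as Rn
def toolR(yawdeg,lean):
    a=np.radians(yawdeg);u=np.array([np.cos(a),np.sin(a),0]);n=np.array([u[1],-u[0],0]);f=np.radians(lean)
    z=np.cos(f)*-EZ+np.sin(f)*u;return np.stack([np.cross(n,z),n,z],1)
def rel(p,Rt):
    o=sensors.get_obs();R0=o['tool_rot']
    d=R0.T@(np.asarray(p)-o['ee_pos']);w=Rn.from_matrix(R0.T@Rt).as_rotvec()
    print('t',round(o['clock'],2),'pos',o['ee_pos'].round(4),'F',o['force'].round(1),'op',round(o['opening'],4),'q',o['joints'].round(2))
    print('row',' '.join(f'{v:.4f}' for v in np.r_[d,w]),'| dist',np.linalg.norm(d).round(3),'deg',np.degrees(np.linalg.norm(w)).round(1))
CB=np.array([0.5208,-0.3136,0]);YB=14.85
def pick(back,z=.024,lean=40):
    Rt=toolR(YB,lean);a=np.radians(YB);u=np.array([np.cos(a),np.sin(a),0])
    G=CB-.042*u+[0,0,z];return G-(.003+back)*Rt[:,2],Rt
E
python3 - <<'E'
from h import *
rel(*pick(.15))
E
```

```text
t 0.1 pos [ 0.146  -0.6328  0.2355] F [-0.3  1.  -1.1] op 0.0951 q [-1.43  0.12  1.65 -0.    1.37 -0.08]
row 0.2967 -0.2221 0.0947 0.0095 0.6979 -0.0317 | dist 0.382 deg 40.0
```

```bash
python3 -m pendant '1 0.05 -0.04 0 0 0.14 0; 1 0.09 -0.07 0.02 0 0.28 0; 1 0.13 -0.1 0.03 0 0.42 -0.01; 1 0.17 -0.13 0.04 0 0.56 -0.02; 1 0.2 -0.16 0.05 0.01 0.7 -0.03'
python3 - <<'E'
from h import *
rel(*pick(.15))
E
```

```text
clock: 0.6
ee_pos: [0.2988, -0.4444, 0.1932]
tool_rot: [[0.736, 0.253, 0.628], [0.199, -0.967, 0.157], [0.648, 0.009, -0.762]]
force: [-0.1, -0.2, -2.2]
opening: 0.0949
t 0.6 pos [ 0.2988 -0.4444  0.1932] F [-0.1 -0.2 -2.2] op 0.0949 q [-1.42 -0.11  2.07  0.73  1.33 -0.34]
row 0.0487 -0.0703 0.1088 0.0091 -0.0065 0.0034 | dist 0.138 deg 0.7
```

```bash
python3 -m pendant '1 0.016 -0.024 0.036 0 0 0; 1 0.032 -0.048 0.072 0.009 -0.006 0.003; 1 0.049 -0.07 0.109 0.009 -0.006 0.003; 1 0.049 -0.07 0.109 0.009 -0.006 0.003'
python3 - <<'E'
from h import *
snap('top','t1');c=snap('scene','s1')
rel(*pick(0.03))
E
```

```text
clock: 1.0
ee_pos: [0.3864, -0.3438, 0.1375]
tool_rot: [[0.741, 0.262, 0.619], [0.197, -0.965, 0.173], [0.642, -0.007, -0.766]]
force: [-0.1, -0.3, -0.7]
opening: 0.095
t 1.1 pos [ 0.3858 -0.3486  0.1405] F [-0.4 -0.3  0.6] op 0.0952 q [-1.18 -0.17  2.22  0.78  1.13 -0.24]
row -0.0003 0.0010 0.1189 -0.0019 -0.0001 0.0011 | dist 0.119 deg 0.1
```

View pics/t1.png

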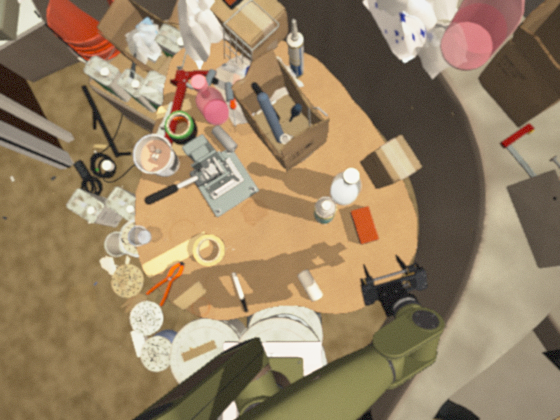

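The top view shows the gripper at about (393, 283). Its jaws are square to the red block at (364, 225), and the can at (324, 208) and bottle at (346, 187) are clear of them. I'm moving in along the tool axis.

```bash
python3 -m pendant '1 0 0 0.04 0 0 0; 1 0 0.001 0.08 0 0 0; 1 0 0.001 0.119 0 0 0; 1 0 0.001 0.119 0 0 0'
python3 - <<'E'
from h import *
c=snap('top','t2');cs=snap('scene','s2')
im=c['pixels'][:,:,::-1]
a=cv2.resize(im[170:300,320:440],None,fx=4,fy=4,interpolation=cv2.INTER_CUBIC)
cv2.imwrite('pics/t2c.png',a)
rel(*pick(0.0))
E
```

```text
clock: 1.5
ee_pos: [0.4595, -0.3281, 0.0455]
tool_rot: [[0.742, 0.259, 0.618], [0.195, -0.966, 0.172], [0.641, -0.007, -0.767]]
force: [0.1, 0.5, 0.2]
opening: 0.0951
t 1.6 pos [ 0.4598 -0.3307  0.0494] F [-0.6  0.2 -0.6] op 0.0953 q [-1.02  0.05  2.2   0.91  0.9  -0.31]
row 0.0000 -0.0008 0.0302 -0.0018 0.0000 0.0003 | dist 0.03 deg 0.1
```

View pics/t2c.png

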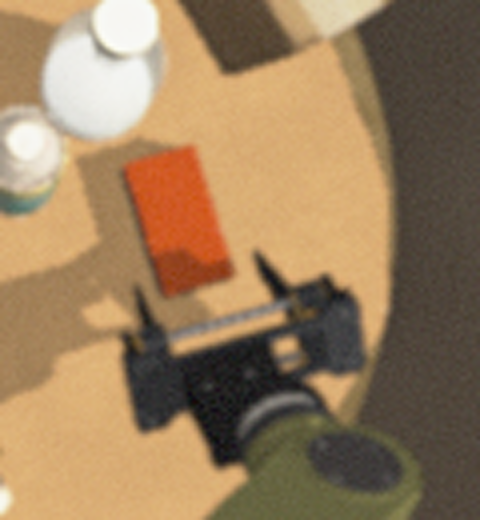

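The fingertips are at crop (138, 290) and (258, 255), either side of the block's near end and centred on it. I'll make the final advance and close.

```bash
python3 -m pendant '1 0 -0.001 0.015 0 0 0; 1 0 -0.001 0.03 0 0 0; 1 0 -0.001 0.03 0 0 0; 1 0 -0.001 0.03 0 0 0'
python3 - <<'E'
from h import *
rel(*pick(0.0))
E
```

```text
clock: 2.0
ee_pos: [0.4781, -0.3265, 0.0281]
tool_rot: [[0.74, 0.256, 0.622], [0.197, -0.967, 0.164], [0.644, 0.001, -0.765]]
force: [0.6, 0.4, 0.0]
opening: 0.0954
t 2.0 pos [ 0.4781 -0.3265  0.0281] F [0.6 0.4 0. ] op 0.0954 q [-0.99  0.11  2.19  0.95  0.85 -0.33]
row -0.0007 -0.0015 0.0018 0.0009 -0.0010 0.0009 | dist 0.002 deg 0.1
```

```bash
python3 -m pendant '0 0 0 0 0 0 0; 0 0 0 0 0 0 0; 0 0 0 0 0 0 0; 0 0 0 0 0 0 0; 0 0 0 0 0 0 0';python3 -m pendant '0 0 0 0 0 0 0; 0 0 0 0 0 0 0; 0 0 0 0 0 0 0'
python3 - <<'E'
from h import *
rel(*pick(0.0))
E
```

```text
clock: 2.5
ee_pos: [0.4781, -0.3262, 0.0282]
tool_rot: [[0.739, 0.257, 0.622], [0.197, -0.966, 0.165], [0.644, 0.001, -0.765]]
force: [-0.8, 1.2, 1.9]
opening: 0.062
clock: 2.8
ee_pos: [0.478, -0.3262, 0.0282]
tool_rot: [[0.74, 0.257, 0.622], [0.197, -0.966, 0.165], [0.644, 0.001, -0.765]]
force: [-0.2, 0.3, 1.7]
opening: 0.062
t 2.8 pos [ 0.478  -0.3262  0.0282] F [-0.2  0.3  1.7] op 0.062 q [-0.99  0.11  2.19  0.95  0.85 -0.33]
row -0.0007 -0.0012 0.0019 0.0003 -0.0011 0.0009 | dist 0.002 deg 0.1
```

```bash
python3 -m pendant '0 0.013 0 -0.015 0 0 0; 0 0.032 0 -0.038 0 0 0; 0 0.055 0 -0.065 0 0 0; 0 0.077 0 -0.092 0 0 0; 0 0.077 0 -0.092 0 0 0'
python3 - <<'E'
from h import *
c=snap('top','t3');cs=snap('scene','s3')
im=c['pixels'][:,:,::-1]
a=cv2.resize(im[150:290,310:450],None,fx=4,fy=4,interpolation=cv2.INTER_CUBIC)
b=cs['pixels'][:,:,::-1]; b=cv2.resize(b[130:300,250:480],None,fx=3.3,fy=3.3)
cv2.imwrite('pics/t3c.png',a);cv2.imwrite('pics/s3c.png',b)
rel(*pick(0.0))
# block top plane from depth
P=pts(c);I=c['pixels'].astype(int);m=(I[...,0]-I[...,1]>85);m[:170]=0;m[:,:310]=0;m[:,450:]=0;m[290:]=0
m=cv2.erode(m.astype(np.uint8),np.ones((3,3)))>0
q=P[m];q=q[(abs(q[:,2]-np.median(q[:,2]))<.02)];print(len(q),q.mean(0))
A=np.c_[q[:,:2]-q[:,:2].mean(0),np.ones(len(q))];s=np.linalg.lstsq(A,q[:,2],rcond=None)[0];print('slope',s, q[:,2].std())
o=sensors.get_obs();print(o['tool_rot'].round(3).tolist(),o['opening'])
E
```

```text
clock: 3.3
ee_pos: [0.4796, -0.3287, 0.154]
tool_rot: [[0.736, 0.256, 0.627], [0.202, -0.967, 0.158], [0.646, 0.01, -0.763]]
force: [1.2, -0.5, -0.4]
opening: 0.062
t 3.4 pos [ 0.4776 -0.3263  0.1483] F [-0.2  0.3 -1. ] op 0.062 q [-0.99 -0.1   2.15  0.8   1.01 -0.09]
row -0.0777 -0.0014 0.0941 0.0010 -0.0006 0.0023 | dist 0.122 deg 0.1
404 [ 0.53967017 -0.31380672  0.15692302]
slope [ 0.01294223 -0.00694267  0.15692302] 0.0023981342259802416
[[0.739, 0.257, 0.622], [0.198, -0.966, 0.164], [0.643, 0.002, -0.766]] 0.06204234282852736
```

View pics/t3c.png

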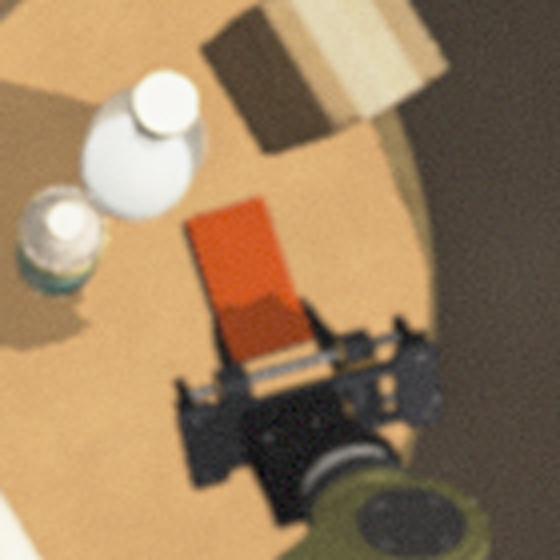

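View pics/s3c.png

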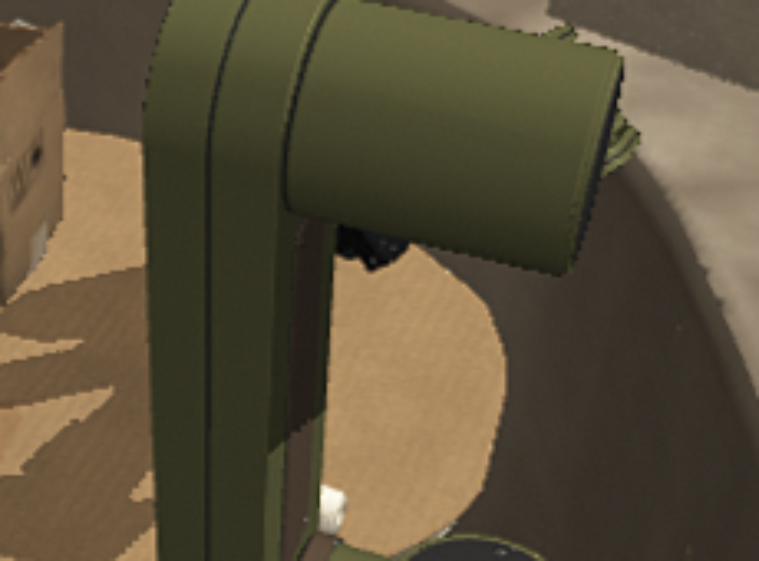

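```bash
cat >> h.py <<'E'
ALONG=.0446;DZ=.0132;LAT=0.
def place(x,z,y=0.,yaw=31.66,lean=40,O=O):
    C=O+x*EX+y*EY+z*EZ
    return C-ALONG*EX+DZ*EZ, toolR(yaw,lean)
E
python3 - <<'E'
from h import *
rel([.36,-.30,.15],toolR(14.9,40))
E
python3 -m pendant '0 -0.03 0 -0.025 0 0 0; 0 -0.06 0 -0.05 0 0 0; 0 -0.085 -0.02 -0.07 0 0 0; 0 -0.085 -0.05 -0.07 0 0 0; 0 -0.085 -0.09 -0.07 0 0 0'
python3 - <<'E'
from h import *
rel([.36,-.12,.15],toolR(20,40))
rel(*place(-.2,.137))
E
```

```text
t 3.4 pos [ 0.4776 -0.3263  0.1483] F [-0.2  0.3 -1. ] op 0.062 q [-0.99 -0.1   2.15  0.8   1.01 -0.09]
row -0.0807 -0.0556 -0.0702 0.0015 -0.0006 0.0016 | dist 0.121 deg 0.1
clock: 3.9
ee_pos: [0.3466, -0.2668, 0.1445]
tool_rot: [[0.742, 0.255, 0.621], [0.193, -0.967, 0.166], [0.642, -0.003, -0.766]]
force: [0.6, 0.5, 0.1]
opening: 0.0619
t 3.9 pos [ 0.3466 -0.2668  0.1445] F [0.6 0.5 0.1] op 0.0619 q [-1.2  -0.44  2.41  0.76  1.19 -0.19]
row 0.0419 -0.1386 0.0284 0.0568 0.0003 -0.0719 | dist 0.148 deg 5.3
t 3.9 pos [ 0.3466 -0.2668  0.1445] F [0.6 0.5 0.1] op 0.0619 q [-1.2  -0.44  2.41  0.76  1.19 -0.19]
row 0.1456 -0.2455 0.1155 0.1876 0.0000 -0.2278 | dist 0.308 deg 16.9
```

```bash
python3 -m pendant '0 0.01 -0.034 0.007 0.01 0 -0.02; 0 0.02 -0.07 0.014 0.03 0 -0.04; 0 0.03 -0.105 0.021 0.04 0 -0.055; 0 0.042 -0.139 0.028 0.057 0 -0.072; 0 0.06 -0.165 0.048 0.1 0 -0.12'
python3 - <<'E'
from h import *
rel(*place(-.2,.137))
E
```

```text
clock: 4.4
ee_pos: [0.3779, -0.086, 0.1452]
tool_rot: [[0.702, 0.402, 0.588], [0.308, -0.915, 0.259], [0.643, -0.001, -0.766]]
force: [0.2, -1.2, -1.2]
opening: 0.0617
t 4.4 pos [ 0.3779 -0.086   0.1452] F [ 0.2 -1.2 -1.2] op 0.0617 q [-0.82 -0.79  2.6   0.72  1.17  0.1 ]
row 0.0955 -0.0606 0.0736 0.0885 0.0002 -0.1065 | dist 0.135 deg 7.9
```

```bash
python3 -m pendant '0 0.024 -0.015 0.018 0.02 0 -0.025; 0 0.048 -0.03 0.036 0.045 0 -0.053; 0 0.072 -0.045 0.055 0.065 0 -0.08; 0 0.095 -0.061 0.074 0.088 0 -0.107; 0 0.095 -0.061 0.074 0.088 0 -0.107'
python3 - <<'E'
from h import *
c=snap('top','t4');cs=snap('scene','s4')
a=cv2.resize(c['pixels'][120:280,130:330,::-1],None,fx=3.8,fy=3.7,interpolation=cv2.INTER_CUBIC)
b=cv2.resize(cs['pixels'][150:300,110:290,::-1],None,fx=4,fy=4,interpolation=cv2.INTER_CUBIC)
cv2.imwrite('pics/t4c.png',a);cv2.imwrite('pics/s4c.png',b)
rel(*place(-.1,.06))
E
```

```text
clock: 4.9
ee_pos: [0.463, 0.0218, 0.1467]
tool_rot: [[0.653, 0.531, 0.541], [0.405, -0.848, 0.342], [0.64, -0.004, -0.768]]
force: [-0.3, 0.5, -2.4]
opening: 0.0618
t 5.0 pos [0.4622 0.0195 0.1466] F [ 0.1  0.5 -1.8] op 0.0619 q [-0.39 -0.56  2.49  0.72  0.91  0.26]
row 0.0303 0.0027 0.1208 -0.0042 0.0040 -0.0001 | dist 0.125 deg 0.3
```

View pics/t4c.png

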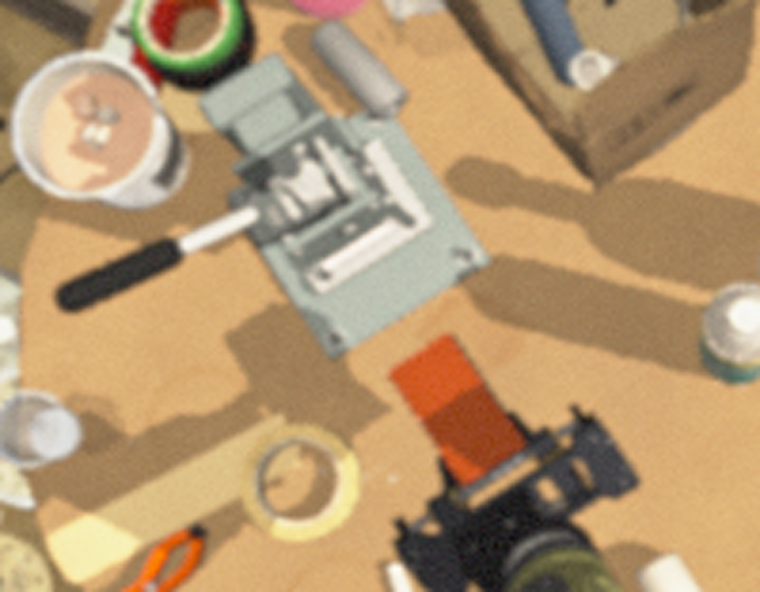

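View pics/s4c.png

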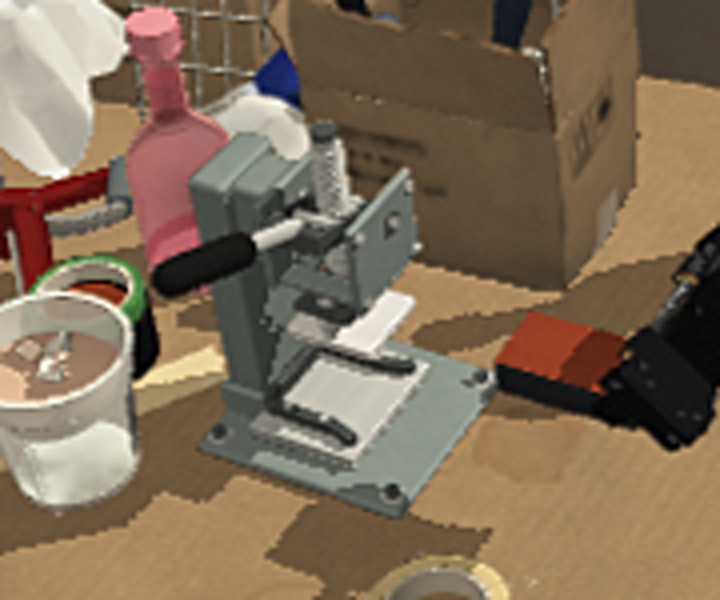

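```bash
python3 -m pendant '0 0.01 0.001 0.04 0 0 0; 0 0.02 0.002 0.08 -0.004 0.004 0; 0 0.03 0.003 0.121 -0.004 0.004 0; 0 0.03 0.003 0.121 -0.004 0.004 0'
python3 - <<'E'
from h import *
c=snap('top','t5');cs=snap('scene','s5')
a=cv2.resize(c['pixels'][140:260,170:300,::-1],None,fx=5,fy=5,interpolation=cv2.INTER_CUBIC)
b=cv2.resize(cs['pixels'][180:310,140:280,::-1],None,fx=4.6,fy=4.6,interpolation=cv2.INTER_CUBIC)
cv2.imwrite('pics/t5c.png',a);cv2.imwrite('pics/s5c.png',b)
rel(*place(-.1,.06));rel(*place(-.1,.04))
I=c['pixels'].astype(np.float32);D=cv2.GaussianBlur(I[...,0]-I[...,1],(0,0),.7)
u0,v0,u1,v1=200,170,300,260
B=cv2.resize(D[v0:v1,u0:u1],None,fx=8,fy=8,interpolation=cv2.INTER_CUBIC)
cv2.imwrite('pics/m5.png',((B>78)*255).astype(np.uint8))
k=max(cv2.findContours((B>78).astype(np.uint8),cv2.RETR_EXTERNAL,cv2.CHAIN_APPROX_NONE)[0],key=cv2.contourArea)[:,0]
W=(ray(c,(k+.5)/8-.5+[u0,v0],.075)-O)@R
r=cv2.minAreaRect(W[:,:2].astype(np.float32));print(r,cv2.boxPoints(r).round(4).tolist())
E
```

```text
clock: 5.4
ee_pos: [0.5462, 0.0708, 0.0647]
tool_rot: [[0.661, 0.525, 0.536], [0.401, -0.851, 0.339], [0.634, -0.01, -0.773]]
force: [-1.2, 1.0, -2.3]
opening: 0.062
t 5.5 pos [0.5473 0.0696 0.07  ] F [ 0.1 -0.3 -1. ] op 0.0617 q [-0.19 -0.17  2.36  0.89  0.59  0.16]
row 0.0035 0.0002 -0.0013 -0.0024 0.0042 -0.0032 | dist 0.004 deg 0.3
t 5.5 pos [0.5473 0.0696 0.07  ] F [ 0.1 -0.3 -1. ] op 0.0617 q [-0.19 -0.17  2.36  0.89  0.59  0.16]
row -0.0093 0.0002 0.0140 -0.0024 0.0042 -0.0032 | dist 0.017 deg 0.3
((-0.10218416899442673, 0.0010978933423757553), (0.05798632279038429, 0.10590925067663193), 89.55413055419922) [[-0.15539999306201935, -0.027499999850988388], [-0.0494999997317791, -0.028300000354647636], [-0.04899999871850014, 0.02969999983906746], [-0.15489999949932098, 0.030500000342726707]]
```

View pics/t5c.png

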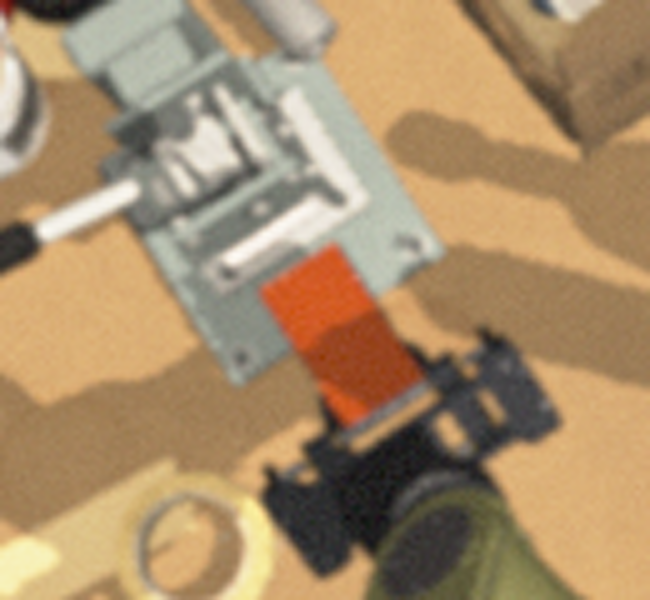

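View pics/s5c.png

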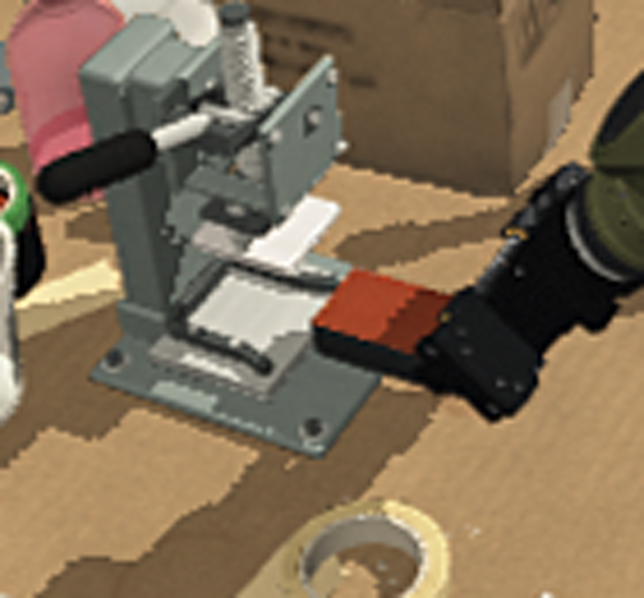

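View pics/m5.png

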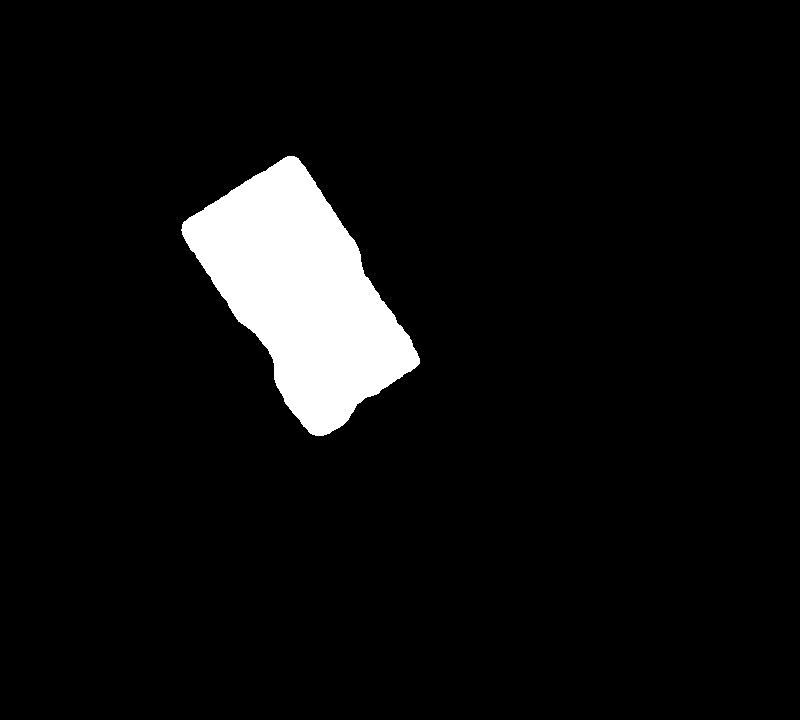

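```bash
python3 -m pendant '0 -0.004 0 0.007 -0.002 0.004 -0.003; 0 -0.009 0 0.014 -0.002 0.004 -0.003; 0 -0.009 0 0.014 -0.002 0.004 -0.003'
python3 - <<'E'
from h import *
cs=snap('scene','s6')
rel(*place(-.1,.040));rel(*place(0,.04))
P=(pts(cs)-O)@R;I=cs['pixels'].astype(int)
m=(I[...,0]-I[...,1]>70);m[:,:195]=0;m[:200]=0;m[:,280:]=0;m[290:]=0
q=P[m];q=q[(q[:,0]<-.04)&(q[:,0]>-.16)&(abs(q[:,1])<.04)]
print('block top',len(q),np.percentile(q,[5,50,95],axis=0).round(4).tolist())
A=np.c_[q[:,:2],np.ones(len(q))];print(np.linalg.lstsq(A,q[:,2],rcond=None)[0])
b=P[(abs(P[...,0])<.05)&(abs(P[...,1])<.028)&(P[...,2]<.04)];print('bed',len(b),np.median(b,0))
b=P[(P[...,0]<-.03)&(P[...,0]>-.078)&(abs(P[...,1])<.08)&(P[...,2]<.016)];print('foot',len(b),np.median(b,0))
b=P[(P[...,0]>-.05)&(P[...,0]<-.015)&(abs(P[...,1])<.04)&(P[...,2]>.06)&(P[...,2]<.15)];print('platen',len(b),np.percentile(b,[5,50,95],axis=0).round(3).tolist())
E
```

```text
clock: 5.8
ee_pos: [0.5482, 0.0694, 0.0541]
tool_rot: [[0.652, 0.523, 0.548], [0.401, -0.852, 0.336], [0.643, 0.0, -0.766]]
force: [0.2, 0.3, -1.4]
opening: 0.0623
t 5.85 pos [0.5487 0.0695 0.0546] F [-0.1 -0.2 -2.3] op 0.0619 q [-0.19 -0.13  2.37  0.95  0.56  0.1 ]
row -0.0004 -0.0007 0.0016 0.0019 -0.0013 -0.0010 | dist 0.002 deg 0.1
t 5.85 pos [0.5487 0.0695 0.0546] F [-0.1 -0.2 -2.3] op 0.0619 q [-0.19 -0.13  2.37  0.95  0.56  0.1 ]
row 0.0761 -0.0009 0.0659 0.0019 -0.0013 -0.0010 | dist 0.101 deg 0.1
block top 206 [[-0.0925, -0.0273, 0.0517], [-0.0702, 0.0004, 0.0553], [-0.0496, 0.0266, 0.059]]
[-0.0081066   0.02325246  0.05475868]
bed 567 [-0.00210026  0.00491962  0.01264856]
foot 612 [-0.05380485  0.02999537 -0.74287413]
platen 156 [[-0.036, -0.029, 0.108], [-0.026, 0.007, 0.114], [-0.016, 0.036, 0.143]]
```

```bash
python3 -m pendant '0 0.013 -0.001 0.012 0.002 -0.001 -0.001; 0 0.027 -0.001 0.024 0.002 -0.001 -0.001; 0 0.04 -0.001 0.035 0.002 -0.001 -0.001; 0 0.053 -0.001 0.046 0.002 -0.001 -0.001; 0 0.053 -0.001 0.046 0.002 -0.001 -0.001'
python3 - <<'E'
from h import *
rel(*place(0,.04))
E
```

```text
clock: 6.35
ee_pos: [0.6101, 0.1068, 0.0566]
tool_rot: [[0.649, 0.525, 0.551], [0.402, -0.851, 0.337], [0.646, 0.003, -0.763]]
force: [0.4, -0.1, -1.0]
opening: 0.0621
t 6.35 pos [0.6101 0.1068 0.0566] F [ 0.4 -0.1 -1. ] op 0.0621 q [-0.08  0.01  2.23  0.94  0.49  0.18]
row 0.0198 -0.0011 0.0212 0.0021 -0.0043 0.0015 | dist 0.029 deg 0.3
```

```bash
python3 -m pendant '0 0.006 -0.001 0.007 0.002 -0.004 0.001; 0 0.013 -0.001 0.014 0.002 -0.004 0.001; 0 0.02 -0.001 0.021 0.002 -0.004 0.001; 0 0.02 -0.001 0.021 0.002 -0.004 0.001'
python3 - <<'E'
from h import *
c=snap('top','t7');cs=snap('scene','s7')
b=cv2.resize(cs['pixels'][180:310,140:280,::-1],None,fx=4.6,fy=4.6,interpolation=cv2.INTER_CUBIC)
a=cv2.resize(c['pixels'][140:260,170:300,::-1],None,fx=5,fy=5,interpolation=cv2.INTER_CUBIC)
cv2.imwrite('pics/s7c.png',b);cv2.imwrite('pics/t7c.png',a)
rel(*place(0.002,.038))
E
```

```text
clock: 6.75
ee_pos: [0.6351, 0.1232, 0.054]
tool_rot: [[0.651, 0.525, 0.548], [0.403, -0.851, 0.338], [0.644, 0.001, -0.765]]
force: [-0.5, -0.5, -2.3]
opening: 0.0621
t 6.85 pos [0.634  0.123  0.0532] F [-0.3  0.2 -1.9] op 0.0621 q [-0.05  0.07  2.17  0.93  0.47  0.21]
row 0.0002 0.0001 0.0028 -0.0004 0.0002 0.0007 | dist 0.003 deg 0.0
```

View pics/s7c.png

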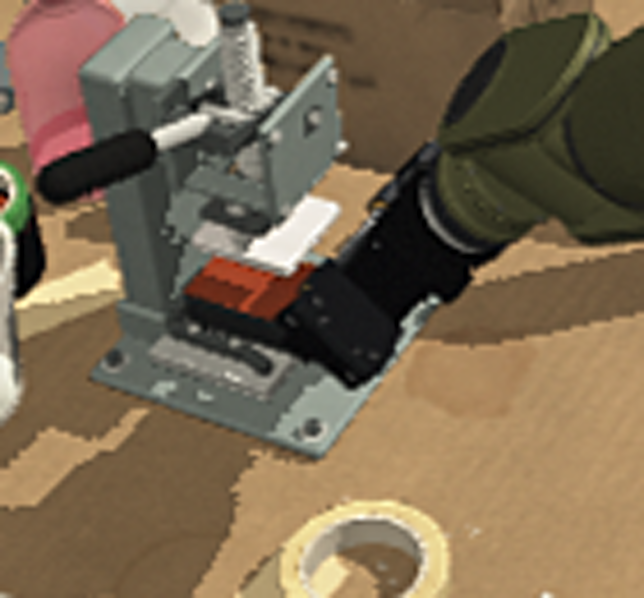

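View pics/t7c.png

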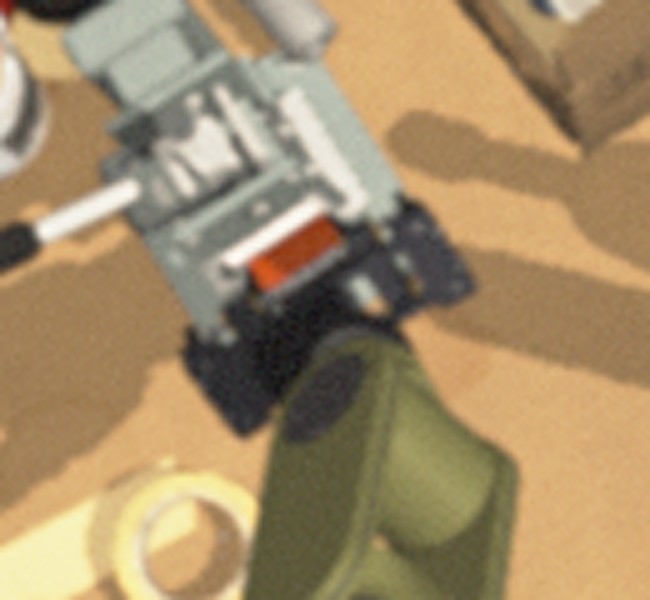

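```bash
python3 -m pendant '0 -0.001 0 0.001 0 0 0; 0 -0.002 0 0.0023 0 0 0; 0 -0.002 0 0.0023 0 0 0'
python3 -m pendant '0 0.0015 0 0.0013 0 0 0; 0 0.003 0 0.0026 0 0 0; 0 0.003 0 0.0026 0 0 0'
python3 - <<'E'
from h import *
rel(*place(0.002,.037))
E
```

```text
clock: 7.15
ee_pos: [0.634, 0.1228, 0.0503]
tool_rot: [[0.652, 0.525, 0.547], [0.403, -0.851, 0.338], [0.643, 0.0, -0.766]]
force: [-0.4, 1.0, -0.4]
opening: 0.062
clock: 7.45
ee_pos: [0.6371, 0.125, 0.0502]
tool_rot: [[0.652, 0.526, 0.546], [0.403, -0.85, 0.338], [0.643, -0.0, -0.766]]
force: [-5.6, -1.1, 3.4]
opening: 0.0623
t 7.45 pos [0.6371 0.125  0.0502] F [-5.6 -1.1  3.4] op 0.0623 q [-0.04  0.08  2.17  0.94  0.46  0.21]
row -0.0014 0.0002 -0.0011 -0.0011 0.0003 0.0011 | dist 0.002 deg 0.1
```

```bash
python3 -m pendant '0.85 0 0 0 0 0 0; 0.85 0 0 0 0 0 0; 0.85 0 0 0 0 0 0; 0.85 0 0 0 0 0 0; 0.85 0 0 0 0 0 0'
python3 -m pendant '0.85 0 0 -0.02 0 0 0; 0.85 -0.02 0 -0.05 0 0 0; 0.85 -0.05 0 -0.08 0 0 0; 0.85 -0.08 0 -0.11 0 0 0; 0.85 -0.08 0 -0.11 0 0 0'
python3 - <<'E'
from h import *
c=snap('top','t8');cs=snap('scene','s8')
b=cv2.resize(cs['pixels'][180:310,140:280,::-1],None,fx=4.6,fy=4.6,interpolation=cv2.INTER_CUBIC)
a=cv2.resize(c['pixels'][140:260,170:300,::-1],None,fx=5,fy=5,interpolation=cv2.INTER_CUBIC)
cv2.imwrite('pics/s8c.png',b);cv2.imwrite('pics/t8c.png',a)
rel(*place(0.002,.037))
E
```

```text
clock: 7.95
ee_pos: [0.6372, 0.125, 0.0503]
tool_rot: [[0.652, 0.526, 0.546], [0.403, -0.85, 0.338], [0.643, -0.0, -0.766]]
force: [-0.4, 0.3, -0.4]
opening: 0.0808
clock: 8.45
ee_pos: [0.5217, 0.0544, 0.0821]
tool_rot: [[0.653, 0.524, 0.546], [0.402, -0.852, 0.337], [0.642, -0.0, -0.767]]
force: [-0.2, 0.1, -0.8]
opening: 0.0808
t 8.55 pos [0.5249 0.055  0.0836] F [0.9 0.5 0.6] op 0.0809 q [-0.24 -0.26  2.41  0.86  0.65  0.17]
row 0.0784 -0.0006 0.1095 0.0008 -0.0008 0.0002 | dist 0.135 deg 0.1
```

View pics/s8c.png

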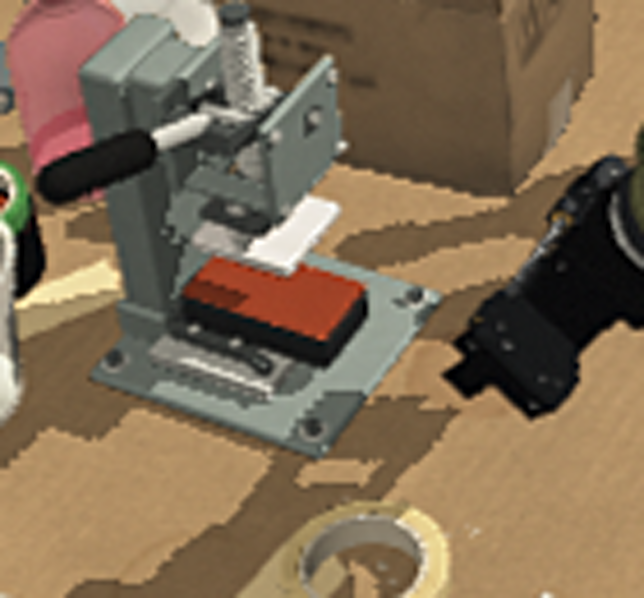

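View pics/t8c.png

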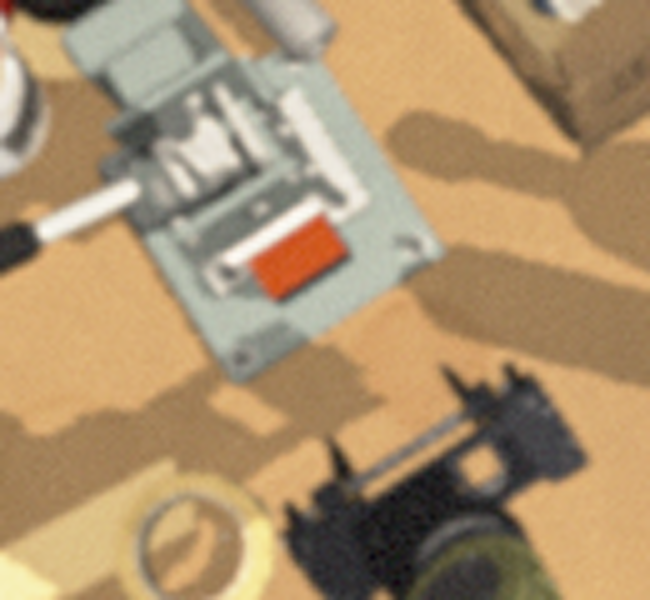

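```bash
cat >> h.py <<'E'
def blk(c,tag,box,z=.052,th=78):
    I=c['pixels'].astype(np.float32);D=cv2.GaussianBlur(I[...,0]-I[...,1],(0,0),.7)
    u0,v0,u1,v1=box
    B=cv2.resize(D[v0:v1,u0:u1],None,fx=8,fy=8,interpolation=cv2.INTER_CUBIC)
    k=max(cv2.findContours((B>th).astype(np.uint8),cv2.RETR_EXTERNAL,cv2.CHAIN_APPROX_NONE)[0],key=cv2.contourArea)[:,0]
    W=(ray(c,(k+.5)/8-.5+[u0,v0],z)-O)@R
    r=cv2.minAreaRect(W[:,:2].astype(np.float32));print(tag,'angle',round(r[2],2),'size',np.round(r[1],4),'box',cv2.boxPoints(r).round(4).tolist())
E
python3 - <<'E'
from h import *
blk(load('top8') if 0 else load('t8'),'top',(200,160,250,210))
blk(load('s8'),'scene',(170,230,225,265),th=60)
E
```

```text
top angle 0.59 size [0.0302 0.0571] box [[-0.053300000727176666, 0.027300000190734863], [-0.05270000174641609, -0.029899999499320984], [-0.02250000089406967, -0.029500000178813934], [-0.023099999874830246, 0.02759999968111515]]
scene angle 0.46 size [0.1124 0.0588] box [[-0.053700000047683716, 0.029200000688433647], [-0.053199999034404755, -0.029600000008940697], [0.05920000001788139, -0.028699999675154686], [0.05869999900460243, 0.03009999915957451]]
```

```bash
cat >> h.py <<'E'
def press(y,ztip,x=-.001):
    p=pw([x,y,ztip+.022])[0];return p,toolR(31.66,0)
E
python3 -m pendant '0 0.013 0 -0.03 0 -0.1 0; 0 0.026 0 -0.06 0 -0.2 0; 0 0.045 0 -0.09 0 -0.34 0; 0 0.07 0 -0.12 0 -0.48 0; 0 0.09 0 -0.15 0 -0.6 0'
python3 - <<'E'
from h import *
rel(pw([-.13,.06,.37])[0],toolR(31.66,0))
E
```

```text
clock: 9.05
ee_pos: [0.5031, 0.0415, 0.2601]
tool_rot: [[0.847, 0.525, 0.084], [0.523, -0.851, 0.048], [0.097, 0.003, -0.995]]
force: [0.4, -0.5, -0.0]
opening: 0.0462
t 9.05 pos [0.5031 0.0415 0.2601] F [ 0.4 -0.5 -0. ] op 0.0462 q [-0.05 -0.27  1.99  0.05  1.35  0.96]
row 0.0791 -0.0602 -0.1030 0.0034 -0.0971 0.0007 | dist 0.143 deg 5.6
```

```bash
python3 -m pendant '0 0.02 -0.015 -0.03 0 -0.03 0; 0 0.04 -0.03 -0.06 0 -0.06 0; 0 0.06 -0.045 -0.085 0.003 -0.097 0; 0 0.079 -0.06 -0.103 0.003 -0.097 0; 0 0.079 -0.06 -0.103 0.003 -0.097 0'
python3 - <<'E'
from h import *
rel(*press(.150,.33))
E
```

```text
clock: 9.55
ee_pos: [0.5324, 0.1322, 0.3736]
tool_rot: [[0.848, 0.529, 0.006], [0.529, -0.848, 0.001], [0.006, 0.002, -1.0]]
force: [0.5, -0.2, -0.2]
opening: 0.0062
t 9.55 pos [0.5324 0.1322 0.3736] F [ 0.5 -0.2 -0.2] op 0.0062 q [ 0.15 -0.15  1.7   0.    1.59  1.16]
row 0.1256 -0.0881 0.0222 0.0019 -0.0060 0.0053 | dist 0.155 deg 0.5
```

```bash
python3 -m pendant '0 0.03 -0.022 0.005 0 0 0; 0 0.065 -0.045 0.01 0 0 0; 0 0.1 -0.07 0.017 0.002 -0.006 0.005; 0 0.126 -0.088 0.022 0.002 -0.006 0.005; 0 0.126 -0.088 0.022 0.002 -0.006 0.005'
python3 - <<'E'
from h import *
c=snap('top','t9');cs=snap('scene','s9')
b=cv2.resize(cs['pixels'][90:270,110:290,::-1],None,fx=3.3,fy=3.3,interpolation=cv2.INTER_CUBIC)
a=cv2.resize(c['pixels'][130:250,120:270,::-1],None,fx=5,fy=5,interpolation=cv2.INTER_CUBIC)
cv2.imwrite('pics/s9c.png',b);cv2.imwrite('pics/t9c.png',a)
rel(*press(.150,.30))
E
```

```text
clock: 10.05
ee_pos: [0.5931, 0.2764, 0.3479]
tool_rot: [[0.849, 0.528, -0.005], [0.528, -0.849, -0.001], [-0.005, -0.002, -1.0]]
force: [-1.1, -0.4, -0.1]
opening: 0.0005
t 10.15 pos [0.5928 0.2738 0.3501] F [-1.  -0.3 -0.5] op 0.0003 q [ 0.35  0.09  1.5  -0.    1.56  1.37]
row -0.0004 0.0001 0.0281 -0.0002 0.0033 0.0014 | dist 0.028 deg 0.2
```

View pics/s9c.png

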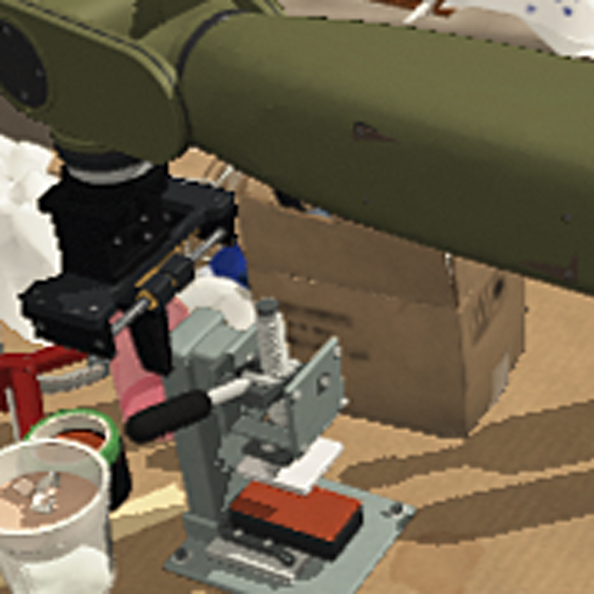

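View pics/t9c.png

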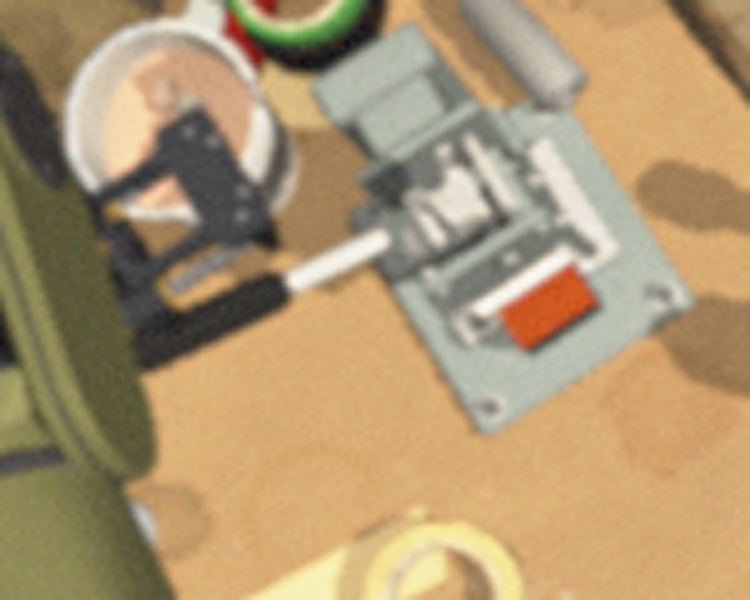

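```bash
python3 -m pendant '0 0 0 0.02 0 0 0; 0 0 -0.001 0.04 0 0 0; 0 0 -0.004 0.06 0 0 0; 0 0 -0.006 0.08 0 0 0; 0 0 -0.008 0.1 0 0 0'
python3 - <<'E'
from h import *
rel(*press(.162,.190))
E
```

```text
clock: 10.65
ee_pos: [0.5886, 0.28, 0.2517]
tool_rot: [[0.851, 0.525, -0.0], [0.525, -0.851, 0.001], [0.001, -0.001, -1.0]]
force: [-1.2, 3.2, 5.7]
opening: 0.0006
t 10.65 pos [0.5886 0.28   0.2517] F [-1.2  3.2  5.7] op 0.0006 q [0.36 0.12 1.63 0.   1.39 1.38]
row -0.0002 -0.0043 0.0397 -0.0012 -0.0005 0.0001 | dist 0.04 deg 0.1
```

```bash
python3 -m pendant '0 0 -0.002 0.014 0 0 0; 0 0 -0.003 0.028 0 0 0; 0 0 -0.004 0.038 0 0 0; 0 0 -0.004 0.042 0 0 0; 0 0 -0.004 0.042 0 0 0'
python3 - <<'E'
from h import *
cs=snap('scene','s10')
b=cv2.resize(cs['pixels'][90:270,110:290,::-1],None,fx=3.3,fy=3.3,interpolation=cv2.INTER_CUBIC)
cv2.imwrite('pics/s10c.png',b)
rel(*press(.162,.190))
E
```

```text
clock: 11.15
ee_pos: [0.5874, 0.2823, 0.213]
tool_rot: [[0.852, 0.524, 0.003], [0.524, -0.852, 0.001], [0.003, 0.001, -1.0]]
force: [-2.5, -2.6, 10.3]
opening: 0.0005
t 11.2 pos [0.5874 0.2823 0.213 ] F [-2.6 -3.2 11.6] op 0.0003 q [ 0.37  0.14  1.67 -0.    1.33  1.38]
row -0.0004 -0.0018 0.0010 0.0009 -0.0027 -0.0007 | dist 0.002 deg 0.2
```

View pics/s10c.png

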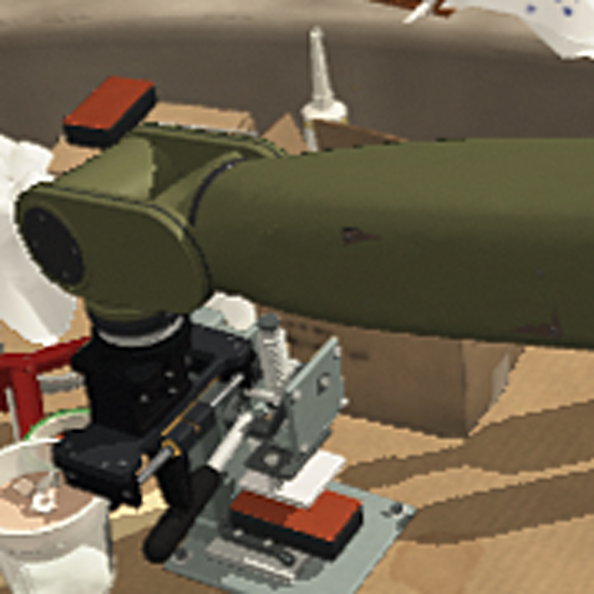

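```bash
python3 -m pendant '0 0 0 0.003 0 0 0; 0 0 0 0.005 0 0 0; 0 0 0 0.005 0 0 0'
```

```text
clock: 11.5
ee_pos: [0.5876, 0.2822, 0.2126]
tool_rot: [[0.852, 0.524, 0.004], [0.524, -0.852, 0.002], [0.005, 0.001, -1.0]]
force: [-7.2, -0.8, 14.7]
opening: 0.0008
```

```bash
python3 -m pendant '0 0 0.003 -0.03 0 0 0; 0 0 0.006 -0.06 0 0 0; 0 0 0.009 -0.09 0 0 0; 0 0 0.012 -0.115 0 0 0; 0 0 0.012 -0.115 0 0 0'
python3 - <<'E'
from h import *
cs=snap('scene','s11');c=snap('top','t11')
b=cv2.resize(cs['pixels'][90:270,110:290,::-1],None,fx=3.3,fy=3.3,interpolation=cv2.INTER_CUBIC)
cv2.imwrite('pics/s11c.png',b)
rel(*press(.150,.31))
P=(pts(c)-O)@R
g=P[(abs(P[...,0])<.02)&(P[...,1]>.07)&(P[...,1]<.2)&(P[...,2]>.15)&(P[...,2]<.31)]
print('grip',len(g),np.polyfit(g[:,1],g[:,2],1), np.arctan(np.polyfit(g[:,1],g[:,2],1)[0]))
E
```

```text
clock: 12.0
ee_pos: [0.5949, 0.2712, 0.3329]
tool_rot: [[0.852, 0.523, 0.012], [0.523, -0.852, 0.005], [0.013, 0.003, -1.0]]
force: [0.5, -0.2, 0.7]
opening: 0.0005
t 12.1 pos [0.5933 0.2711 0.3274] F [-0.4  0.6 -1.4] op 0.0005 q [0.35 0.09 1.54 0.   1.51 1.37]
row 0.0005 -0.0025 -0.0046 0.0007 -0.0049 -0.0020 | dist 0.005 deg 0.3
grip 260 [0.44504058 0.22169368] 0.4187220196753654
```

View pics/s11c.png

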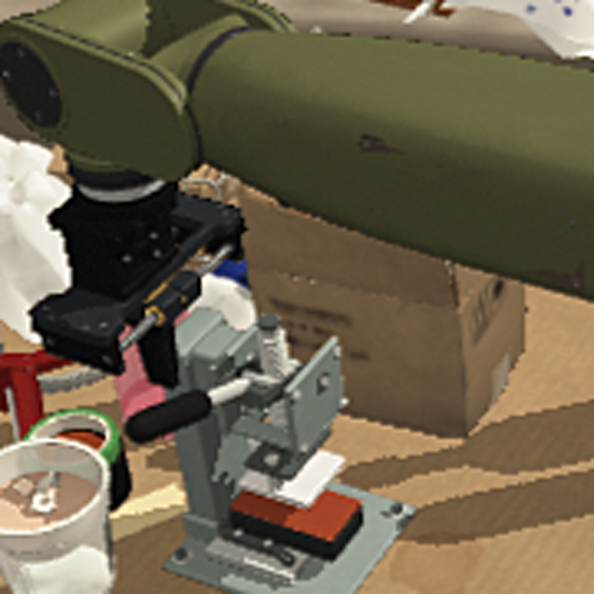

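The first stroke worked. The lever is back at rest, its measured slope is about 0.42 against 0.40 nominal, and the platen is visibly lower. Next is the second stroke.

```bash
python3 -m pendant '0 0 -0.004 0.02 0 0 0; 0 0 -0.006 0.045 0 0 0; 0 0 -0.008 0.07 0 0 0; 0 0 -0.01 0.09 0 0 0; 0 0 -0.012 0.105 0 0 0'
python3 - <<'E'
from h import *
rel(*press(.162,.185))
E
```

```text
clock: 12.6
ee_pos: [0.587, 0.2807, 0.2198]
tool_rot: [[0.852, 0.523, 0.003], [0.523, -0.852, -0.001], [0.002, 0.002, -1.0]]
force: [1.7, -2.7, 6.0]
opening: 0.0005
t 12.6 pos [0.587  0.2807 0.2198] F [ 1.7 -2.7  6. ] op 0.0005 q [ 0.36  0.13  1.67 -0.    1.34  1.38]
row 0.0008 -0.0030 0.0128 0.0021 -0.0024 -0.0019 | dist 0.013 deg 0.2
```

```bash
python3 -m pendant '0 0.001 -0.002 0.005 0 0 0; 0 0.001 -0.003 0.01 0 0 0; 0 0.001 -0.003 0.013 0 0 0; 0 0.001 -0.003 0.013 0 0 0'
```

```text
clock: 13.0
ee_pos: [0.5864, 0.2822, 0.212]
tool_rot: [[0.852, 0.523, 0.004], [0.523, -0.852, -0.004], [0.001, 0.005, -1.0]]
force: [-8.7, -8.8, 22.2]
opening: 0.0003
```

```bash
python3 -m pendant '0 0 0.003 -0.03 0 0 0; 0 0 0.006 -0.06 0 0 0; 0 0 0.009 -0.09 0 0 0; 0 0 0.012 -0.118 0 0 0; 0 0 0.012 -0.118 0 0 0'
python3 - <<'E'
from h import *
cs=snap('scene','s12');c=snap('top','t12')
b=cv2.resize(cs['pixels'][90:270,110:290,::-1],None,fx=3.3,fy=3.3,interpolation=cv2.INTER_CUBIC)
cv2.imwrite('pics/s12c.png',b)
rel(*press(.150,.31))
P=(pts(c)-O)@R
g=P[(abs(P[...,0])<.02)&(P[...,1]>.07)&(P[...,1]<.2)&(P[...,2]>.15)&(P[...,2]<.31)]
print('grip',len(g), np.arctan(np.polyfit(g[:,1],g[:,2],1)[0]))
E
```

```text
clock: 13.5
ee_pos: [0.5934, 0.2727, 0.3344]
tool_rot: [[0.852, 0.523, 0.009], [0.523, -0.853, -0.001], [0.007, 0.006, -1.0]]
force: [0.1, 0.9, 0.8]
opening: 0.0004
t 13.6 pos [0.5918 0.2724 0.3291] F [ 0.3 -0.2 -1.3] op 0.0004 q [ 0.35  0.09  1.54 -0.    1.52  1.37]
row 0.0011 -0.0006 -0.0029 0.0045 0.0002 -0.0023 | dist 0.003 deg 0.3
grip 272 0.41853659880302846
```

View pics/s12c.png

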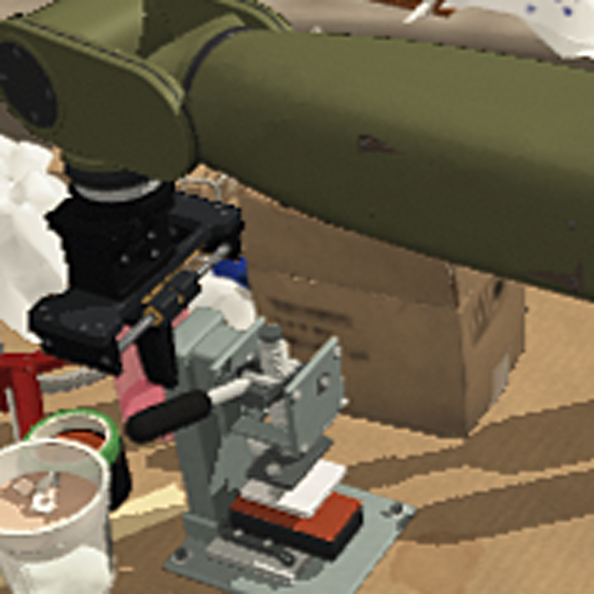

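The lever is back up after stroke 2, and the platen front edge has dropped to about (310, 505). Third stroke next.

```bash
python3 -m pendant '0 0 -0.003 0.02 0 0 0; 0 0 -0.005 0.045 0 0 0; 0 0 -0.007 0.07 0 0 0; 0 0 -0.009 0.09 0 0 0; 0 0 -0.01 0.105 0 0 0'
python3 - <<'E'
from h import *
rel(*press(.162,.185))
E
```

```text
clock: 14.1
ee_pos: [0.5863, 0.2801, 0.2212]
tool_rot: [[0.852, 0.523, 0.001], [0.523, -0.852, -0.006], [-0.002, 0.005, -1.0]]
force: [1.8, -3.0, 6.1]
opening: 0.0005
t 14.1 pos [0.5863 0.2801 0.2212] F [ 1.8 -3.   6.1] op 0.0005 q [ 0.37  0.13  1.67 -0.01  1.34  1.39]
row 0.0018 -0.0032 0.0142 0.0053 0.0025 -0.0019 | dist 0.015 deg 0.4
```

```bash
python3 -m pendant '0 0.001 -0.002 0.005 0.003 0 0; 0 0.001 -0.003 0.01 0.003 0 0; 0 0.001 -0.003 0.014 0.003 0 0; 0 0.001 -0.003 0.014 0.003 0 0'
python3 -m pendant '0 0 0.003 -0.03 0 0 0; 0 0 0.006 -0.06 0 0 0; 0 0 0.009 -0.09 0 0 0; 0 0 0.012 -0.118 0 0 0; 0 0 0.012 -0.118 0 0 0'
python3 - <<'E'
from h import *
cs=snap('scene','s13');c=snap('top','t13')
b=cv2.resize(cs['pixels'][180:290,150:250,::-1],None,fx=5.4,fy=5.4,interpolation=cv2.INTER_CUBIC)
cv2.imwrite('pics/s13c.png',b)
rel(*press(.150,.31))
P=(pts(c)-O)@R
g=P[(abs(P[...,0])<.02)&(P[...,1]>.07)&(P[...,1]<.2)&(P[...,2]>.15)&(P[...,2]<.31)]
print('grip',len(g), np.arctan(np.polyfit(g[:,1],g[:,2],1)[0]))
E
```

```text
clock: 14.5
ee_pos: [0.5855, 0.282, 0.2121]
tool_rot: [[0.852, 0.523, -0.001], [0.523, -0.852, -0.006], [-0.004, 0.004, -1.0]]
force: [-9.4, -7.0, 21.0]
opening: 0.0005
clock: 15.0
ee_pos: [0.5929, 0.2728, 0.3341]
tool_rot: [[0.852, 0.523, 0.004], [0.523, -0.852, -0.003], [0.002, 0.005, -1.0]]
force: [0.4, -0.4, 0.5]
opening: 0.0003
t 15.1 pos [0.5914 0.2725 0.3289] F [-0.6 -0.4 -0.3] op 0.0006 q [ 0.35  0.09  1.53 -0.    1.52  1.37]
row 0.0014 -0.0003 -0.0031 0.0035 0.0056 -0.0021 | dist 0.003 deg 0.4
grip 272 0.4145165388550396
```

View pics/s13c.png

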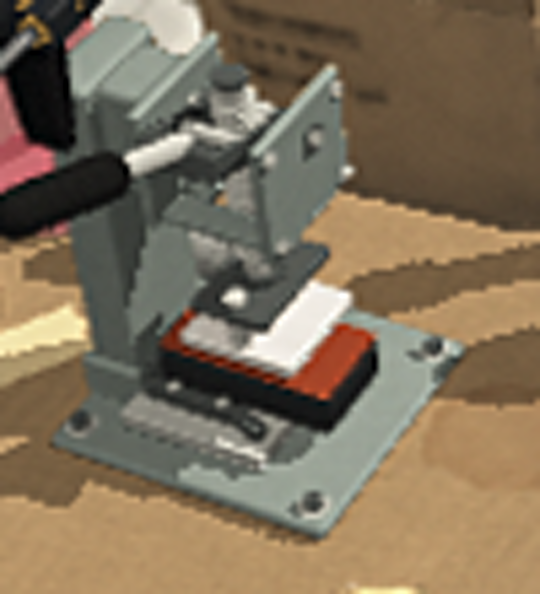

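After the third stroke the lever is up and the platen sits on or just above the red face at about (270, 350). I'm doing a fourth stroke and watching the force part-way down.

```bash
python3 -m pendant '0 0 -0.003 0.02 0 0 0; 0 0 -0.005 0.045 0 0 0; 0 0 -0.007 0.07 0 0 0; 0 0 -0.009 0.09 0 0 0; 0 0.001 -0.01 0.105 0 0.003 0'
python3 -m pendant '0 0.001 -0.002 0.005 0.003 0 0; 0 0.001 -0.003 0.01 0.003 0 0; 0 0.001 -0.003 0.014 0.003 0 0; 0 0.001 -0.003 0.014 0.003 0 0'
```

```text
clock: 15.6
ee_pos: [0.5857, 0.2803, 0.2208]
tool_rot: [[0.852, 0.524, -0.003], [0.523, -0.852, -0.007], [-0.007, 0.004, -1.0]]
force: [-0.4, -3.6, 6.3]
opening: 0.0005
clock: 16.0
ee_pos: [0.5849, 0.282, 0.2119]
tool_rot: [[0.852, 0.523, -0.005], [0.523, -0.852, -0.007], [-0.008, 0.003, -1.0]]
force: [-9.4, -7.4, 22.0]
opening: 0.0005
```

```bash
python3 -m pendant '0 0 0.003 -0.03 0 0 0; 0 0 0.006 -0.06 0 0 0; 0 0 0.009 -0.09 0 0 0; 0 0 0.012 -0.118 0 0 0; 0 0 0.012 -0.118 0 0 0'
python3 - <<'E'
from h import *
cs=snap('scene','s14');c=snap('top','t14')
b=cv2.resize(cs['pixels'][180:290,150:250,::-1],None,fx=5.4,fy=5.4,interpolation=cv2.INTER_CUBIC)
cv2.imwrite('pics/s14c.png',b)
rel(*press(.150,.31))
P=(pts(c)-O)@R
g=P[(abs(P[...,0])<.02)&(P[...,1]>.07)&(P[...,1]<.2)&(P[...,2]>.15)&(P[...,2]<.31)]
print('grip',len(g), np.arctan(np.polyfit(g[:,1],g[:,2],1)[0]))
for t in ('s9','s11','s12','s13','s14'):
    P=(pts(load(t))-O)@R;I=load(t)['pixels'].astype(int)
    w=(I.min(-1)>150)&(I.max(-1)-I.min(-1)<40)
    m=w&(P[...,0]>-.042)&(P[...,0]<-.005)&(abs(P[...,1])<.03)&(P[...,2]>.045)&(P[...,2]<.13)
    print(t,m.sum(),np.median(P[m],0).round(4))
E
```

```text
clock: 16.5
ee_pos: [0.5928, 0.2731, 0.3341]
tool_rot: [[0.852, 0.523, 0.0], [0.523, -0.852, -0.004], [-0.002, 0.004, -1.0]]
force: [0.2, -0.2, 1.2]
opening: 0.0003
t 16.6 pos [0.5913 0.2728 0.3288] F [-0.6 -0.5 -1. ] op 0.0003 q [ 0.35  0.09  1.53 -0.    1.53  1.37]
row 0.0013 -0.0000 -0.0032 0.0025 0.0094 -0.0018 | dist 0.003 deg 0.6
grip 277 0.42123935531544937
s9 139 [-0.0248  0.0029  0.1145]
s11 143 [-0.0246  0.0014  0.0978]
s12 135 [-0.0236  0.0011  0.0858]
s13 135 [-0.0248  0.0018  0.074 ]
s14 143 [-0.024   0.0015  0.0626]
```

View pics/s14c.png

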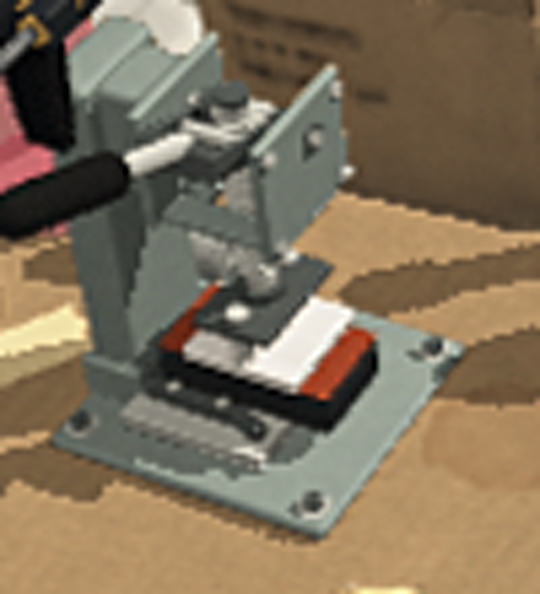

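Platen top heights have gone 114.5, 97.8, 85.8, 74.0, 62.6 mm. The block top plus the platen thickness is 62 mm, so the platen is only just touching. The fifth stroke should compress the springs by about 11 to 12 mm.

```bash
python3 -m pendant '0 0 -0.003 0.02 0 0 0; 0 0 -0.005 0.045 0 0.003 0; 0 0 -0.007 0.07 0 0.006 0; 0 0 -0.009 0.09 0 0.009 0; 0 0.001 -0.01 0.105 0 0.009 0'
python3 -m pendant '0 0.001 -0.002 0.005 0.003 0 0; 0 0.001 -0.003 0.01 0.003 0 0; 0 0.001 -0.003 0.015 0.003 0 0; 0 0.001 -0.003 0.016 0.003 0 0; 0 0.001 -0.003 0.016 0.003 0 0'
```

```text
clock: 17.1
ee_pos: [0.5856, 0.2806, 0.222]
tool_rot: [[0.852, 0.524, -0.0], [0.524, -0.852, -0.005], [-0.003, 0.004, -1.0]]
force: [0.3, -6.0, 10.4]
opening: 0.0001
clock: 17.6
ee_pos: [0.5853, 0.2822, 0.2118]
tool_rot: [[0.852, 0.524, 0.0], [0.524, -0.852, -0.005], [-0.002, 0.004, -1.0]]
force: [-9.1, -9.2, 27.5]
opening: 0.0004
```

```bash
python3 -m pendant '0 0 0.003 -0.03 0 0 0; 0 0 0.006 -0.06 0 0 0; 0 0 0.009 -0.09 0 0 0; 0 0 0.012 -0.125 0 0 0; 0 -0.01 0.012 -0.165 0 0 0'
python3 -m pendant '0 -0.03 0 -0.02 0 0 0; 0 -0.06 0 -0.03 0 0 0; 0 -0.09 0 -0.03 0 0 0; 0 -0.09 0 -0.03 0 0 0'
python3 - <<'E'
from h import *
cs=snap('scene','s15');c=snap('top','t15')
b=cv2.resize(cs['pixels'][180:290,150:250,::-1],None,fx=5.4,fy=5.4,interpolation=cv2.INTER_CUBIC)
cv2.imwrite('pics/s15c.png',b)
rel(*press(.150,.31))
P=(pts(c)-O)@R
g=P[(abs(P[...,0])<.02)&(P[...,1]>.07)&(P[...,1]<.2)&(P[...,2]>.15)&(P[...,2]<.31)]
print('grip',len(g), np.arctan(np.polyfit(g[:,1],g[:,2],1)[0]))
for t in ('s9','s11','s12','s13','s14','s15'):
    P=(pts(load(t))-O)@R;I=load(t)['pixels'].astype(int)
    w=(I.min(-1)>150)&(I.max(-1)-I.min(-1)<40)
    m=w&(P[...,0]>-.042)&(P[...,0]<-.005)&(abs(P[...,1])<.03)&(P[...,2]>.045)&(P[...,2]<.13)
    print(t,m.sum(),np.median(P[m],0).round(4))
    # ram foot (dark) above platen
    d=(I.max(-1)<110)&(abs(P[...,0])<.03)&(abs(P[...,1])<.03)&(P[...,2]>.06)&(P[...,2]<.15)
    print('  foot',d.sum(),np.median(P[d],0).round(4))
P=pts(c)
for nm,(u0,u1,v0,v1,z0,z1) in {'tape':(185,232,225,275,.018,.035),'can':(310,340,190,225,.19,.22),'cap':(335,365,160,190,.24,.27)}.items():
    q=P[v0:v1,u0:u1].reshape(-1,3);q=q[(q[:,2]>z0)&(q[:,2]<z1)]
    print(nm,len(q),cv2.minEnclosingCircle(q[:,:2].astype(np.float32)))
blk(c,'top',(200,160,250,210))
E
```

```text
clock: 18.1
ee_pos: [0.5821, 0.2673, 0.373]
tool_rot: [[0.852, 0.524, -0.007], [0.524, -0.852, -0.007], [-0.01, 0.002, -1.0]]
force: [0.4, 0.8, 0.8]
opening: 0.0007
clock: 18.5
ee_pos: [0.5033, 0.2195, 0.402]
tool_rot: [[0.852, 0.524, -0.011], [0.523, -0.852, -0.008], [-0.013, 0.001, -1.0]]
force: [0.1, 0.3, -0.2]
opening: 0.0005
t 18.6 pos [0.5051 0.2204 0.4015] F [1.  0.9 0.9] op 0.0005 q [ 0.32 -0.14  1.64 -0.    1.65  1.34]
row 0.1031 0.0004 0.0681 0.0012 0.0131 -0.0014 | dist 0.124 deg 0.8
grip 147 0.48067019200382566
s9 139 [-0.0248  0.0029  0.1145]
  foot 19 [-0.002   0.0263  0.1443]
s11 143 [-0.0246  0.0014  0.0978]
  foot 95 [-0.0084  0.016   0.1279]
s12 135 [-0.0236  0.0011  0.0858]
  foot 137 [-0.0107  0.0103  0.1171]
s13 135 [-0.0248  0.0018  0.074 ]
  foot 154 [-0.0094  0.0079  0.1045]
s14 143 [-0.024   0.0015  0.0626]
  foot 151 [-0.0103  0.0083  0.0929]
s15 124 [-0.0242  0.0025  0.0605]
  foot 168 [-0.0085  0.0077  0.0854]
tape 412 ((0.4490774869918823, 0.20075857639312744), 0.052856527268886566)
can 86 ((0.5609487295150757, -0.1824679672718048), 0.015979193150997162)
cap 206 ((0.6356711387634277, -0.2522239685058594), 0.022169645875692368)
top angle 0.29 size [0.0154 0.0569] box [[-0.053300000727176666, 0.0272000003606081], [-0.05310000106692314, -0.029600000008940697], [-0.037700001150369644, -0.029600000008940697], [-0.03799999877810478, 0.027300000190734863]]
```

View pics/s15c.png

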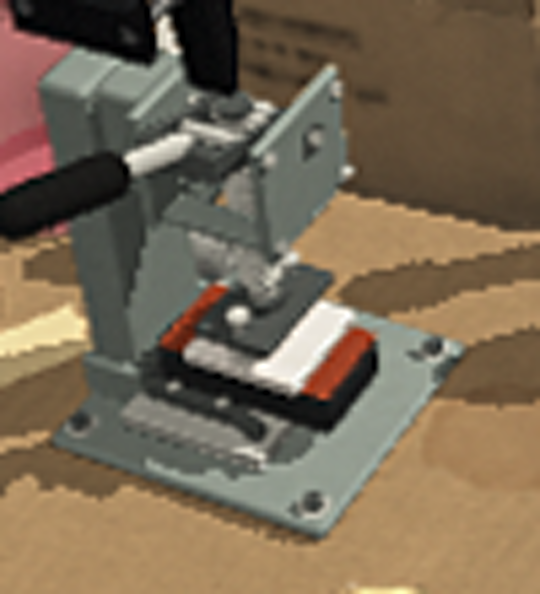

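View pics/t15.png

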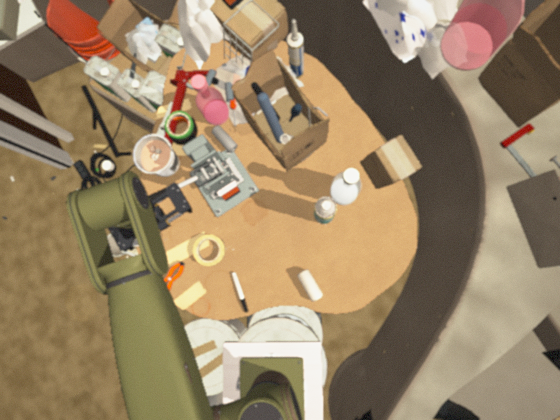

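Run:
```python
from h import *
for t in ('s12','s13','s14','s15'):
    c=load(t);P=(pts(c)-O)@R
    for lo,hi in (((-.022,-.03),(-.005,-.008)),((-.022,-.005),(-.008,.02))):
        m=(P[...,0]>lo[0])&(P[...,0]<hi[0])&(P[...,1]>lo[1])&(P[...,1]<hi[1])&(P[...,2]>.055)&(P[...,2]<.135)
        z=P[m][:,2];I=c['pixels'][m].astype(int).max(-1)
        d=z[I<130];b=z[I>=130]
        print(t,len(d),np.percentile(d,[10,50,90]).round(4),len(b),np.percentile(b,[10,50,90]).round(4) if len(b) else '')
t0=load('s14')['pixels'];
out=np.hstack([cv2.resize(load(t)['pixels'][225:260,180:220,::-1],None,fx=9,fy=12,interpolation=cv2.INTER_CUBIC) for t in ('s14','s15')])
cv2.imwrite('pics/cmp.png',out)
```

```text
s12 16 [0.1149 0.117  0.1191] 23 [0.0832 0.0851 0.0895]
s12 27 [0.1119 0.1165 0.1213] 23 [0.0821 0.0859 0.0886]
s13 25 [0.1018 0.1044 0.107 ] 20 [0.0713 0.0739 0.077 ]
s13 34 [0.1009 0.1043 0.111 ] 26 [0.0723 0.0746 0.0794]
s14 23 [0.0899 0.0921 0.0941] 22 [0.0585 0.0631 0.0652]
s14 37 [0.0884 0.0927 0.0998] 26 [0.0605 0.0637 0.1124]
s15 30 [0.0813 0.0852 0.0874] 18 [0.0565 0.0596 0.0623]
s15 31 [0.0815 0.0861 0.0906] 28 [0.0573 0.0621 0.1098]
```

View pics/cmp.png

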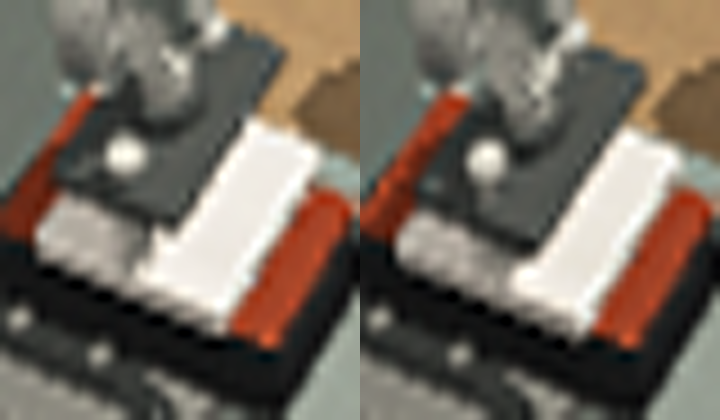

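The can, bottle and tape have not moved. On stroke 5 the ram foot dropped about 7 mm and the platen about 2 mm, so the springs are compressed only about 5 mm. That is close to the 4 mm limit. The ram has travel left, so I'll add one more full stroke and watch the force.

```bash
python3 -m pendant '0 0.035 0 0 0 0 0; 0 0.07 0 0.01 0 0.013 0; 0 0.103 0 0.03 0 0.013 0; 0 0.103 0 0.055 0 0.013 0; 0 0.103 0 0.06 0 0.013 0'
python3 - <<'E'
from h import *
rel(*press(.150,.308))
E
```

```text
clock: 19.1
ee_pos: [0.5916, 0.2742, 0.3325]
tool_rot: [[0.852, 0.524, -0.01], [0.524, -0.852, -0.005], [-0.011, -0.001, -1.0]]
force: [-0.5, 0.4, -1.3]
opening: 0.0001
t 19.1 pos [0.5916 0.2742 0.3325] F [-0.5  0.4 -1.3] op 0.0001 q [ 0.35  0.09  1.52 -0.    1.54  1.37]
row 0.0003 0.0011 0.0025 -0.0013 0.0111 -0.0007 | dist 0.003 deg 0.6
```

```bash
python3 -m pendant '0 0 0 0.02 0 0.005 0; 0 0 -0.003 0.045 0 0.01 0; 0 0 -0.006 0.07 0 0.01 0; 0 0 -0.008 0.085 0 0.01 0; 0 0 -0.009 0.1 0 0.01 0'
```

```text
clock: 19.6
ee_pos: [0.5869, 0.2833, 0.2362]
tool_rot: [[0.851, 0.525, 0.003], [0.525, -0.851, 0.005], [0.005, -0.002, -1.0]]
force: [-2.7, 0.5, 12.5]
opening: 0.0001
```

```bash
python3 -m pendant '0 0 -0.001 0.008 0 0 0; 0 0 -0.001 0.016 0 0 0; 0 0 -0.001 0.024 0 0 0; 0 0 -0.001 0.028 0 0 0; 0 0 -0.001 0.03 0 0 0'
```

```text
clock: 20.1
ee_pos: [0.588, 0.2831, 0.2126]
tool_rot: [[0.851, 0.525, 0.007], [0.525, -0.851, 0.002], [0.007, 0.002, -1.0]]
force: [-7.7, -8.0, 24.0]
opening: 0.0004
```

```bash
python3 -m pendant '0 0 0 0.003 0 0 0; 0 0 0 0.005 0 0 0; 0 0 0 0.005 0 0 0'
```

```text
clock: 20.4
ee_pos: [0.5884, 0.2831, 0.2131]
tool_rot: [[0.851, 0.525, 0.009], [0.525, -0.851, 0.002], [0.009, 0.003, -1.0]]
force: [-7.8, -4.9, 16.8]
opening: 0.0005
```

```bash
python3 -m pendant '0 0 0.003 -0.03 0 0 0; 0 0 0.006 -0.06 0 0 0; 0 0 0.009 -0.09 0 0 0; 0 0 0.012 -0.125 0 0 0; 0 -0.01 0.012 -0.165 0 0 0'
python3 -m pendant '0 -0.03 0 -0.02 0 0 0; 0 -0.06 0 -0.03 0 0 0; 0 -0.1 0 -0.03 0 0 0; 0 -0.14 0 -0.03 0 0 0; 0 -0.14 0 -0.03 0 0 0'
python3 - <<'E'
from h import *
cs=snap('scene','s16');c=snap('top','t16')
b=cv2.resize(cs['pixels'][150:290,120:260,::-1],None,fx=4.2,fy=4.2,interpolation=cv2.INTER_CUBIC)
cv2.imwrite('pics/s16c.png',b)
P=(pts(c)-O)@R
g=P[(abs(P[...,0])<.02)&(P[...,1]>.07)&(P[...,1]<.2)&(P[...,2]>.15)&(P[...,2]<.31)]
print('grip',len(g), np.arctan(np.polyfit(g[:,1],g[:,2],1)[0]),np.percentile(g[:,1],[2,98]))
for t in ('s14','s15','s16'):
    cc=load(t);P=(pts(cc)-O)@R
    for lo,hi in (((-.022,-.03),(-.005,-.008)),((-.022,-.005),(-.008,.02))):
        m=(P[...,0]>lo[0])&(P[...,0]<hi[0])&(P[...,1]>lo[1])&(P[...,1]<hi[1])&(P[...,2]>.055)&(P[...,2]<.135)
        z=P[m][:,2];I=cc['pixels'][m].astype(int).max(-1)
        print(t,np.median(z[I<130]).round(4),np.median(z[I>=130]).round(4) if (I>=130).any() else '')
    I=cc['pixels'].astype(int);w=(I.min(-1)>150)&(I.max(-1)-I.min(-1)<40)
    m=w&(P[...,0]>-.042)&(P[...,0]<-.005)&(abs(P[...,1])<.03)&(P[...,2]>.045)&(P[...,2]<.13)
    print('  platen',m.sum(),np.median(P[m],0).round(4))
P=pts(c)
for nm,(u0,u1,v0,v1,z0,z1) in {'tape':(185,232,225,275,.018,.035),'can':(310,340,190,225,.19,.22),'cap':(335,365,160,190,.24,.27)}.items():
    q=P[v0:v1,u0:u1].reshape(-1,3);q=q[(q[:,2]>z0)&(q[:,2]<z1)]
    print(nm,len(q),cv2.minEnclosingCircle(q[:,:2].astype(np.float32)))
blk(c,'top',(200,160,250,210));o=sensors.get_obs();print(o['clock'],o['force'])
E
```

```text
clock: 20.9
ee_pos: [0.5848, 0.2671, 0.3781]
tool_rot: [[0.851, 0.524, 0.007], [0.524, -0.851, 0.002], [0.006, 0.002, -1.0]]
force: [0.0, 0.6, -0.1]
opening: 0.0004
clock: 21.4
ee_pos: [0.4628, 0.1924, 0.4083]
tool_rot: [[0.852, 0.524, 0.008], [0.524, -0.852, 0.002], [0.008, 0.003, -1.0]]
force: [-0.2, 0.3, 0.7]
opening: 0.0006
grip 320 0.4422222570221398 [0.07355112 0.17037817]
s14 0.0921 0.0631
s14 0.0927 0.0637
  platen 143 [-0.024   0.0015  0.0626]
s15 0.0852 0.0596
s15 0.0861 0.0621
  platen 124 [-0.0242  0.0025  0.0605]
s16 0.0738 0.0604
s16 0.0738 0.0968
  platen 95 [-0.0279  0.0005  0.0604]
tape 408 ((0.45074164867401123, 0.2008190006017685), 0.0529051311314106)
can 81 ((0.5617554783821106, -0.18348541855812073), 0.016203496605157852)
cap 204 ((0.6355849504470825, -0.2514302730560303), 0.0224167387932539)
top angle 0.46 size [0.0152 0.0567] box [[-0.053300000727176666, 0.02710000053048134], [-0.052799999713897705, -0.02969999983906746], [-0.037700001150369644, -0.029500000178813934], [-0.038100000470876694, 0.0272000003606081]]
21.5 [-0.87493854 -0.92055943 -0.10187629]
```

View pics/s16c.png

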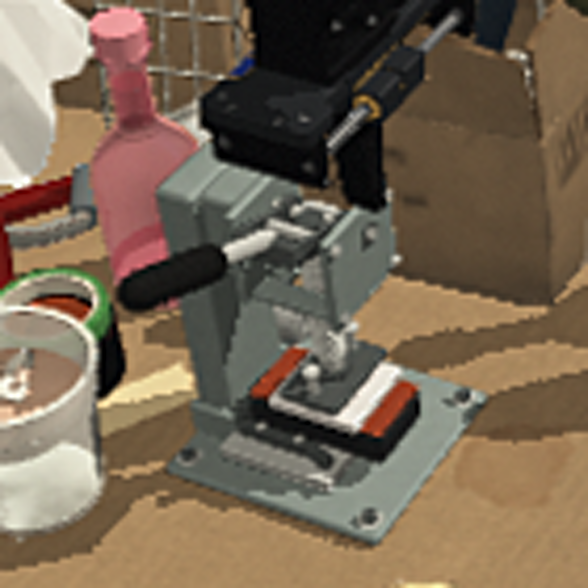

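Run:
```python
from h import *
for t in ('t0','t16'):
    c=load('top0' if t=='t0' else t);P=(pts(c)-O)@R;I=c['pixels'].max(-1)
    m=(abs(P[...,0])<.02)&(P[...,1]>.11)&(P[...,1]<.2)&(P[...,2]>.2)&(P[...,2]<.33)&(I<90);g=P[m]
    print(t,len(g),np.polyfit(g[:,1]-.14,g[:,2],1))
a,b=[load(t)['pixels'][195:235,140:180].astype(int) for t in ('s14','s16')]
print('scene diff grip',abs(a-b).mean())
```

```text
t0 223 [0.41055197 0.2864283 ]
t16 179 [0.43022272 0.28657536]
scene diff grip 16.1075
```

The lever height matches the start (286.6 mm against 286.4 mm), the springs are compressed about 17 mm, and the arm is clear. I'm handing in.

```bash
python3 -c "
from workcell import manip
print(manip.sign_off())"
```

```text
the job is handed in; nothing more can be done
None
```

The block is in the press, new face up and against the back stop, with the platen clamped down on it and the lever back up. I handed the job in at about 21.5 s of the 72 s; the hand-in gives no verdict.

**What I did:** I gripped the block at its near end with the tool leaning back 40°, carried it round in front of the can and slid it between the guides. I pushed until the back stop pushed back with about 6 N, then released it. I then pumped six full strokes, one more than the three to five the task expected. After the fifth, the springs measured only about 5 mm compressed, too close to the 4 mm limit.

**Last checks from the camera and arm readings:**

| Check | Measured | Limit |
|---|---|---|
| Block centre along press x | about +3 mm (front edge; the rear half is hidden from above) | -12 to +7 mm |
| Block centre sideways | within about 1 mm | 8 mm |
| Block turn | about 0.01 rad | 0.12 rad |
| Spring compression | about 17 mm (ram foot about 13 mm above the platen, about 30 mm when free) | more than 4 mm, travel 20 mm |
| Lever grip height | 286.6 mm, against 286.4 mm at the start | at rest |
| Can, bottle, tape | within about 2 mm of the start, which is camera noise | 20 mm |

The arm was clear of everything, with no contact force, when I handed in.

**Where the readings disagreed:**
- **Stroke 5:** it lowered the ram about 7 mm instead of about 12 mm, although the lever reached its stop.
- **Lever slope:** it read 0.43 at the end and 0.41 at the start. I took that as depth noise because the height matched.

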